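# Load and start the glaze-jar shaker

### The arm

A 7-joint arm with a two-finger parallel gripper is mounted at the origin on the work surface; the furniture and walls round the work are solid. World frame = base frame: x ahead of the robot, y to its left, z up, the work surface at z = 0. Lengths are in m, angles in degrees, forces in N, time in s.
With the tool pointing down it reaches from about 0.4 to 0.925 m from the base axis. Payload 5.6 kg.
Tool frame: the origin (TCP) lies between the finger pads; the fingertips stand 22 mm ahead of it and the grasp point (between the pads) lies 3 mm ahead of it; z points along the fingers, y is the direction in which the jaws open and shut (so a half turn about z gives the same grasp; the last joint's range is limited). The gripper opens to 85 mm and grips with 20 to 120 N. Pads are 22 mm wide; open, the fingers measure 114 mm over their backs; the gripper's body (76 mm by 85 mm) begins 54 mm behind the grasp point. The pads swing forward as they close: fully open they stand 13 mm farther back than shut.
Start: joints at [61.364, 26.786, -0.665, 91.828, 0.344, 61.387, -3.226], TCP at [0.287, -0.583, 0.253] pointing down, gripper open.
Joint ranges: [-144.91, 144.91], [-17.63, 115.5], [-89.93, 88.59], [15.96, 139.68], [-74.01, 254.01], [8.47, 105.57], [-167.45, 167.45]. Speed limits (degrees/s): [147.25, 147.25, 180, 180, 180, 180, 180].

### API

Orientations are given as a 3x3 rotation matrix whose columns are the frame's x, y, z axes.
In Python, from workcell import * gives the robot as it stands. The module is installed in compiled form; this text tells all that it offers.
- The arm moves only by the shell command python3 -m pendant 'ROWS' [FORCE]. ROWS is JSON, a list of rows, each a list of 5 numbers: the finger opening in mm, from 0 to 85.4, then the shift along the world's x, y, z in mm, then the turn about the world's z in degrees. In form: [[hand, tx, ty, tz, yaw], ...]. A call has exactly 8 rows; each row is the pose to reach, as a shift and turn from the pose measured when the call began; what a row does not reach only later rows make up. A row lasts 1/8 s, in which the tool goes at most 62.5 mm and 10.7 degrees, less where a joint would pass 70% of its speed; a pose out of reach is approached as far as the arm can. A call with a gripper value outside its range is refused whole. The fingers move at their own pace and stop on an object; FORCE is the grip in N (left out, the last holds). Time passes only in rows, so rows that repeat a pose let the fingers close, or fill a call up. It gives the time, the measured TCP pose, the force and the opening at its end, in the units of the state.
- sense(): the state, without advancing time (a new reading comes with each control period).
- get_image(name): name is "side" or "top"; returns a dict with "pixels" (420x560x3 uint8, red, green, blue), "fx", "fy", "cx", "cy" (pixels), "T" (4x4, takes a point from camera to world coordinates). Camera axes: x right, y down, z forward; pixel columns grow to the right and rows downward; lengths in m; the calibration is good to about 2 mm. A picture is of the moment at which its call begins. There is no depth.
- close_job(): hands the job in, once; it reports no verdict.
The state is a dict: "time": time; "joint_positions": joint angles; "joint_velocities": joint speeds; "joint_efforts": joint torques, N m; "tcp_pos": TCP position; "ee_rot": TCP orientation; "ft_force": force on the tool from outside, world axes, zero at the start; "ft_torque": the same for the moment, N m; "opening": finger opening in m.
Only numpy, scipy, OpenCV 4.12 (cv2) and the standard library are available. Lean on these libraries where they do the work, as an engineer would, in place of code of your own. Each camera call takes 0.05 s, during which the arm holds its last target.

### The job

Load the glaze jars from the table into the jar shaker and start it: slide the shaker's safety catch clear, raise the clear hood well up, and stand every jar upright on the floor of the tray. Then lower the hood fully, slide the catch home again, and only then press the start button fully down and let it spring back. Never force the hood against the catch or press the button while the machine is not closed and locked, and leave the water tub and the stamp block where they are.

Things in the scene. Friction and masses are not known exactly. Their poses are not given: they have to be found in the camera images.
- shaker: Jar shaker, a grey metal machine fixed to the table, chassis 200 (x) x 220 (y) mm. Origin: under its centre, on the table; x points to its rear (hinge side), y to its left. In front of the chassis (x -185 to -105 mm) stand the control pod (left, y 41 to 109 mm, top 50 mm above the table) and the catch (right). A clear hood, hinged at the rear, covers the tray.
- tray (a point): Centre of the shaker's tray floor, 18 mm above the table; axes as the shaker's. The open tray is 190 (x) x 210 (y) mm inside; its walls are 5 mm thick and rise 32 mm above the floor, to 50 mm above the table. Three jars fit side by side along y, about 70 mm apart.
- hood_hinge (a point): Middle of the hood's hinge line, which runs along shaker y at the rear top edge of the chassis, 100 mm behind the tray centre and 52 mm above the table. Fixed; axes as the shaker's. The hood is a clear box with dark edges, 200 x 220 x 63 mm, open below, its top 115 mm above the table when shut.
- hood_handle (a point): Middle of the hood's black handle: a round bar, 12 mm thick, along shaker y, about 50 mm long, 50 mm in front of the hood's front face. Hood shut: 120 mm above the table, 250 mm in front of, 68 mm above and 15 mm to the left of the hinge point. It turns about the hinge line with the hood, staying 259 mm from it.
- hood (a joint): Hood angle, rad: 0 shut, grows as the front is raised, up to 1.4 (fully open). Stiff hinge: stays where it is left; lifting takes about 5 N at the handle. The catch's bolt holds it shut.
- catch_knob (a point): Safety catch: middle of its upright black knob, 18 mm in diameter, 42 mm tall (the point lies 78 mm above the table, the knob's top 93 mm, the plate under it 50 mm), 45 mm in front of the hood's front face, on the right. It slides sideways along shaker y; axes as the shaker's.
- catch (a joint): Slide of the catch, m: 0 home (bolt over the hood's steel lug, hood locked), grows as the knob is slid to the right (shaker -y, away from the handle), to 0.030, where it is fully released. The bolt is clear of the lug beyond 0.021. Moves with about 2 N, stays where it is left.
- start_top (a point): Top of the start button, a plain round metal push button, 34 mm in diameter, on the control pod at the front left. Spring-loaded.
- start (a joint): Travel of the start button, m: 0 up, 0.006 fully down (about 5 N); springs back.
- jar_cream_mid (a point): Glaze jar with screw lid and cream label, 62 mm wide, 82 mm tall; the point is at its centre, half-way up; z is up along the jar. Up to 0.65 kg, heavy at the bottom. May be absent (two or three jars are on the table at the start).
- jar_rust_mid (a point): Glaze jar with screw lid and rust label, 57 mm wide, 68 mm tall; the point is at its centre, half-way up; z is up along the jar. Up to 0.65 kg, heavy at the bottom. May be absent (two or three jars are on the table at the start).
- jar_blue_mid (a point): Glaze jar with screw lid and blue label, 45 mm wide, 56 mm tall; the point is at its centre, half-way up; z is up along the jar. Up to 0.65 kg, heavy at the bottom. May be absent (two or three jars are on the table at the start).
- chest_corner (a point): Fixed point on the table: foot of the near right corner of the wooden tool chest, which stands to the left of the jars, is 139 mm tall and reaches 256 mm to the rear (x) and 200 mm to the left from here. A hand low beside it must keep clear. On the wall a pencil sharpener juts out, 170 to 320 mm above the table, from 200 mm behind this point on, 20 to 120 mm to its right.
- tub_mid (a point): Bystander: round grey water tub, 76 mm wide, 58 mm tall; the point is its centre. Not part of the job.
- stamp_mid (a point): Bystander: wooden stamp block with a knob, 37 x 42 x 46 mm; the point is its centre. Not part of the job.
Things that resemble listed ones, but are neither listed nor needed, are in the scene too. What is shaped like the part that bears jar_cream_mid but orange is not meant.

How it is judged:
By the outcome, as a careful person would: the job done as asked, in the order asked, and still so for the second after the job is handed in, with the robot touching nothing.
Of jar_cream, jar_rust, jar_blue only 2 to 3 are there at a start; the rules pass over those that are not, and their reading is None.
At some moment in a run one of jar_cream, jar_rust, jar_blue may be knocked a few centimetres aside while the robot is not near it.
It also fails if it takes over 200 s, if anything falls off the work surface, if the arm or the gripper's body presses on something with over 40 N, if the wrist force passes 120 N, or if a joint passes its speed limit or range.

## Working session

There is one attempt and no reset: what is moved stays moved. The work goes in short steps, Python scripts to look and compute and a shell command to move; the robot and the scene stay as the last step left them, time stands still between calls to the robot, and variables do not carry over. Pictures are saved under pics/ and viewed, and the job is handed in when it is done.

```bash
mkdir -p pics; cat > h.py <<'E'
import numpy as np, cv2
from workcell import *
def snap(name,fn,crop=None,scale=1):
    im=get_image(name); p=im["pixels"][:,:,::-1].copy()
    np.savez('pics/'+fn+'.npz',p=p,K=np.array([im["fx"],im["fy"],im["cx"],im["cy"]]),T=np.array(im["T"]))
    if crop: 
        a,b,c,d=crop; p=p[b:d,a:c]
    p=cv2.resize(p,None,fx=scale,fy=scale,interpolation=cv2.INTER_CUBIC)
    cv2.imwrite('pics/'+fn+'.png',p); return im
def crop(fn,out,c,scale):
    p=np.load('pics/'+fn+'.npz')['p']; a,b,cc,d=c
    cv2.imwrite('pics/'+out+'.png',cv2.resize(p[b:d,a:cc],None,fx=scale,fy=scale,interpolation=cv2.INTER_CUBIC))
def ray(fn,u,v):
    z=np.load('pics/'+fn+'.npz'); fx,fy,cx,cy=z['K'];T=z['T']
    d=T[:3,:3]@np.array([(u-cx)/fx,(v-cy)/fy,1]); return T[:3,3],d/np.linalg.norm(d)
def atz(fn,u,v,zz):
    o,d=ray(fn,u,v); return o+d*(zz-o[2])/d[2]
def proj(fn,P):
    z=np.load('pics/'+fn+'.npz'); fx,fy,cx,cy=z['K'];T=z['T']
    q=T[:3,:3].T@(np.array(P,float)-T[:3,3]); return np.array([fx*q[0]/q[2]+cx,fy*q[1]/q[2]+cy])
def tri(f1,p1,f2,p2):
    o1,d1=ray(f1,*p1);o2,d2=ray(f2,*p2)
    A=np.stack([d1,-d2],1); s=np.linalg.lstsq(A,o2-o1,rcond=None)[0]
    a=o1+d1*s[0];b=o2+d2*s[1]; return (a+b)/2,np.linalg.norm(a-b)
E
python3 - <<'E'
from h import *
np.set_printoptions(precision=3,suppress=True)
for n in("side","top"):
    im=snap(n,n+"0",scale=1.4); print(n,im["fx"],im["cx"],np.array(im["T"]))
s=sense();print(s)
E
```

```text
side 534.371823731175 274.16907644533546 [[-0.994 -0.071  0.08   0.364]
 [-0.104  0.48  -0.871  0.785]
 [ 0.023 -0.874 -0.485  0.618]
 [ 0.     0.     0.     1.   ]]
top 531.2440518592665 277.86133128705706 [[-0.007 -0.987  0.159  0.282]
 [-1.     0.003 -0.029 -0.109]
 [ 0.029 -0.159 -0.987  1.146]
 [ 0.     0.     0.     1.   ]]
{'time': 0.1, 'joint_positions': array([61.364, 26.832, -0.665, 91.875,  0.343, 61.387, -3.226]), 'joint_velocities': array([-0.005, -0.247,  0.031, -0.114, -0.018,  0.039,  0.075]), 'joint_efforts': array([  0.001, -53.352,   0.022, -25.197,   0.012,   0.004,   0.   ]), 'tcp_pos': array([ 0.286, -0.583,  0.252]), 'ee_rot': array([[ 0.897,  0.441, -0.001],
       [ 0.441, -0.897,  0.001],
       [-0.   , -0.002, -1.   ]]), 'ft_force': array([-1.215,  0.221,  0.089]), 'ft_torque': array([0.02 , 0.018, 0.003]), 'opening': 0.08557519808993742}
```

View pics/side0.png

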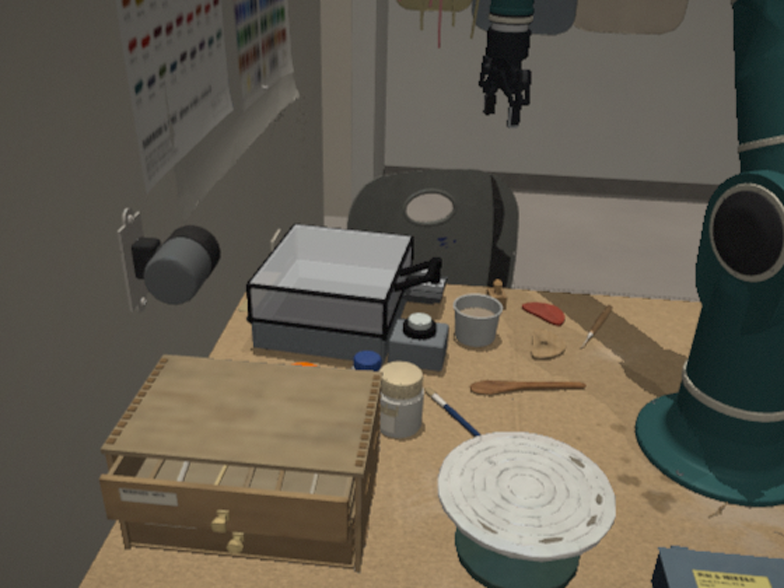

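View pics/top0.png

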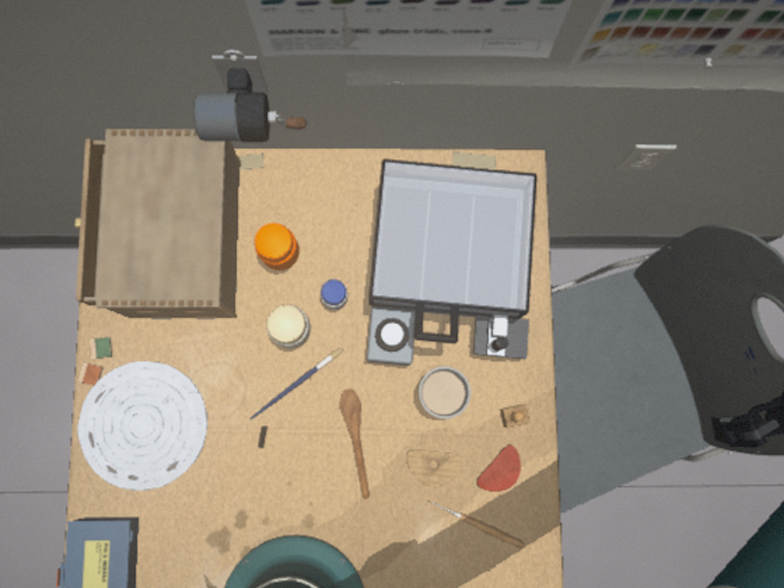

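```bash
python3 - <<'E'
from h import *
crop('top0','c1',(160,140,400,300),3.3)
crop('side0','c2',(160,150,400,330),3.3)
E
```

```text
(no output)
```

View pics/c1.png

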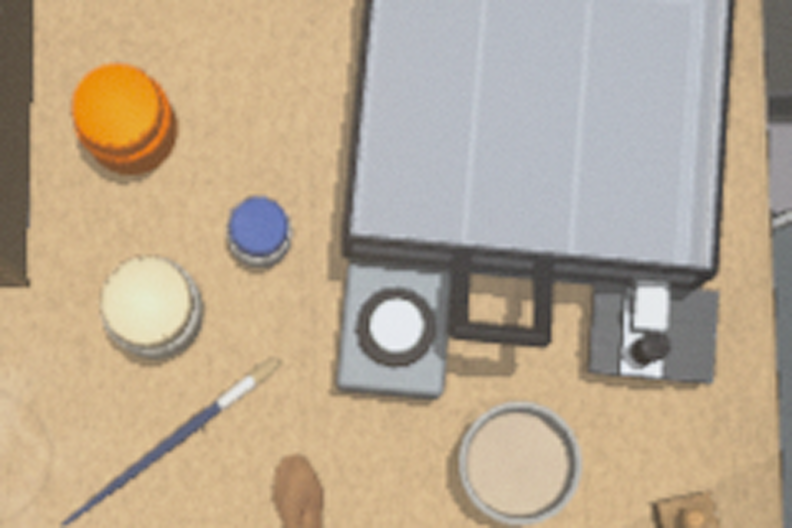

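View pics/c2.png

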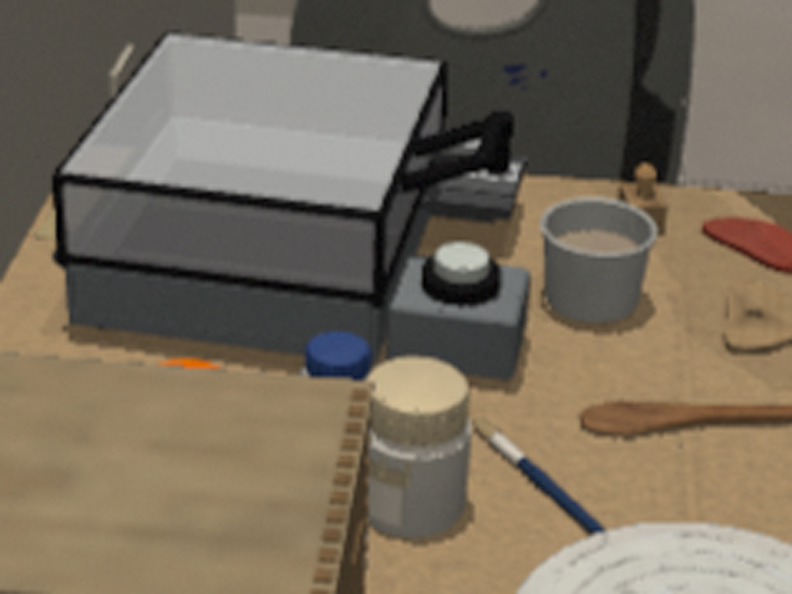

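```bash
cat > shk.py <<'E'
from h import *
from scipy.optimize import least_squares
c=lambda u,v:(160+u/3.3,140+v/3.3)
c2=lambda u,v:(160+u/3.3,150+v/3.3)
M=[('top0',c(338,388),(-.185,.109,.05)),('top0',c(441,396),(-.185,.041,.05)),
('top0',c(347,245),(-.1,.11,.115)),('top0',c(716,273),(-.1,-.11,.115)),
('top0',(384/1.4,163/1.4),(.1,.11,.115)),('top0',(535/1.4,175/1.4),(.1,-.11,.115)),
('side0',c2(60,180),(.1,.11,.115)),('side0',c2(381,213),(-.1,.11,.115)),('side0',c2(443,65),(-.1,-.11,.115)),('side0',c2(168,37),(.1,-.11,.115)),
('side0',c2(529,270),(-.185,.041,.05)),('side0',c2(515,318),(-.185,.109,.05))]
def W(p,P):
    x,y,t=p; return np.array([x+np.cos(t)*P[0]-np.sin(t)*P[1],y+np.sin(t)*P[0]+np.cos(t)*P[1],P[2]])
def r(p): return np.concatenate([proj(f,W(p,P))-np.array(uv) for f,uv,P in M])
E
python3 - <<'E'
from shk import *
np.set_printoptions(precision=4,suppress=True)
s=least_squares(r,[.7,-.3,0],loss='soft_l1');p=s.x
print(p,np.degrees(p[2]));print(r(p).reshape(-1,2))
np.save('shk.npy',p)
for n,P in dict(tray=(0,0,.018),handle=(-.15,.015,.12),hinge=(.1,0,.052)).items():print(n,W(p,P))
for n,f,uv,z in[('button','top0',c(398,324),.06),('ring','top0',c(398,327),.05),('knobtop','top0',c(655,343),.093),('blue lid','top0',c(258,224),.056),('cream lid','top0',c(147,302),.082),('orange lid','top0',c(116,107),.082),('tub','top0',c(519,462),.058)]:
    print(n,atz(f,*uv,z))
print('button tri',tri('top0',c(398,324),'side0',c2(462,257)))
for w,zz in[((102,192),.082),((72,160),.082),((230,290),.056)]:
    print(np.linalg.norm(atz('top0',*c(w[0],100),zz)-atz('top0',*c(w[1],100),zz)))
for f in('top0','side0'):
    print(f,'handle',proj(f,W(p,(-.15,.015,.12))))
E
```

```text
[ 0.5339 -0.2338 -0.0952] -5.452000547981198
[[-0.9497  0.6132]
 [ 0.6949  1.1572]
 [-0.2285 -1.6057]
 [-0.8531  0.0918]
 [-0.3066 -0.9049]
 [-0.3192  0.6833]
 [-1.076  -3.2766]
 [-0.1362 -1.6069]
 [-0.0452 -2.1695]
 [-0.6242 -2.4229]
 [ 0.8375 -2.4909]
 [ 0.8433  0.1832]]
tray [ 0.5339 -0.2338  0.018 ]
handle [ 0.386  -0.2046  0.12  ]
hinge [ 0.6334 -0.2433  0.052 ]
button [ 0.4002 -0.1471  0.06  ]
ring [ 0.3994 -0.1474  0.05  ]
knobtop [ 0.3844 -0.3016  0.093 ]
blue lid [ 0.4642 -0.0596  0.056 ]
cream lid [0.4119 0.0065 0.082 ]
orange lid [0.5336 0.0274 0.082 ]
tub [ 0.3145 -0.2212  0.058 ]
button tri (array([ 0.398 , -0.1468,  0.0668]), np.float64(0.002828904633169458))
0.055633371602924094
0.054340702664627885
0.0381389519128038
top0 handle [311.2774 242.0059]
side0 handle [308.0947 191.9399]
```

```bash
python3 - <<'E'
from shk import *
np.set_printoptions(precision=4,suppress=True)
p=np.load('shk.npy')
print('chest top corner',atz('top0',234/1.4,316/1.4,0),atz('top0',212/1.4,305/1.4,.139))
print('edge',atz('top0',450/1.4,150/1.4,0),atz('top0',547/1.4,300/1.4,0))
t=p[2]
a=np.array([.3844,-.3016]);print('knob s', np.array([[np.cos(t),np.sin(t)],[-np.sin(t),np.cos(t)]])@(a-p[:2]))
for th in (0,10,20,30,40,50,60,65,70,74):
    f=np.radians(15.2+th);ds=.25-.259*np.cos(f);print(th,np.round(1000*np.array([ds*np.cos(t),ds*np.sin(t),.259*np.sin(f)-.068])))
crop('top0','c3',(295,205,385,270),8)
E
```

```text
chest top corner [0.4348 0.0963 0.    ] [0.4315 0.1015 0.139 ]
edge [ 0.7043 -0.244   0.    ] [ 0.4585 -0.3918  0.    ]
knob s [-0.1423 -0.0817]
0 [ 0. -0. -0.]
10 [16. -1. 42.]
20 [38. -4. 81.]
30 [ 67.  -6. 116.]
40 [102. -10. 145.]
50 [141. -13. 167.]
60 [183. -17. 182.]
65 [205. -20. 187.]
70 [227. -22. 190.]
74 [245. -23. 191.]
```

View pics/c3.png

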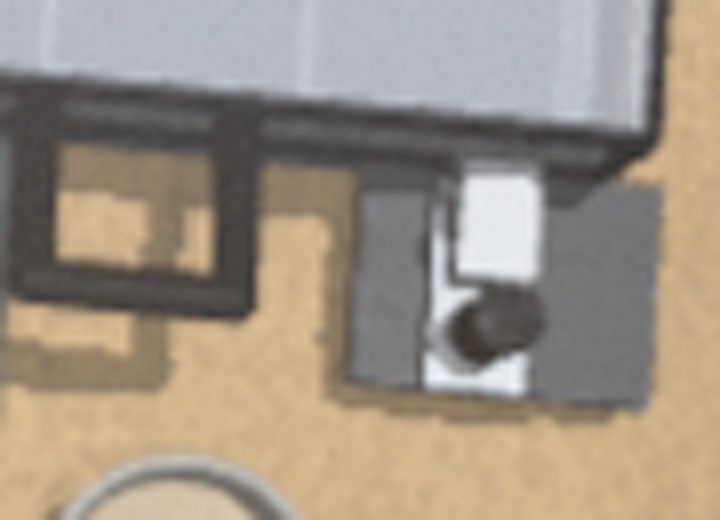

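```bash
python3 -m pendant '[[50,15,40,-10,-5],[50,30,80,-20,-10],[50,45,120,-30,-15],[50,60,160,-40,-20],[50,75,200,-50,-25],[50,90,240,-60,-30],[50,97.5,279,-70,-31.7],[50,97.5,279,-70,-31.7]]' 40; python3 - <<'E'
from h import *
snap('top','top1',(290,190,400,280),7); s=sense();print(s['tcp_pos'],s['ee_rot'],s['ft_force'],s['opening'])
E
```

```text
time: 1.1
tcp_pos: [0.3842, -0.3004, 0.1815]
ee_rot: [[0.996, -0.091, -0.002], [-0.091, -0.996, 0.004], [-0.002, -0.004, -1.0]]
ft_force: [-0.6, -0.5, 0.4]
opening: 0.0501
[ 0.38407345 -0.30268879  0.18206405] [[ 9.95628970e-01 -9.33929586e-02 -8.42277659e-04]
 [-9.33907851e-02 -9.95626806e-01  2.32920173e-03]
 [-1.05612526e-03 -2.24035975e-03 -9.99996933e-01]] [-0.03495863 -0.81491619  0.49735362] 0.050101688607910595
```

View pics/top1.png

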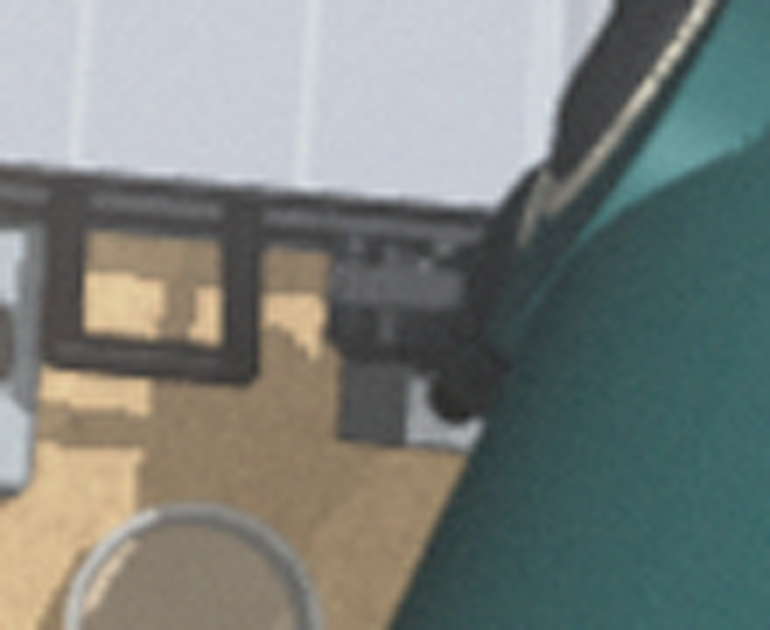

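```bash
python3 -m pendant '[[50,0,-1,-20,0],[50,0,-1,-40,0],[50,0,-1,-60,0],[50,0,-1,-78,0],[50,0,-1,-90,0],[50,0,-1,-98,0],[50,0,-1,-98,0],[50,0,-1,-98,0]]' 40; python3 - <<'E'
from h import *
snap('side','side1',(240,120,400,240),5)
E
```

```text
time: 2.15
tcp_pos: [0.3844, -0.304, 0.0845]
ee_rot: [[0.996, -0.093, -0.0], [-0.093, -0.996, 0.002], [-0.0, -0.002, -1.0]]
ft_force: [-0.5, 0.7, 0.2]
opening: 0.0499
```

View pics/side1.png

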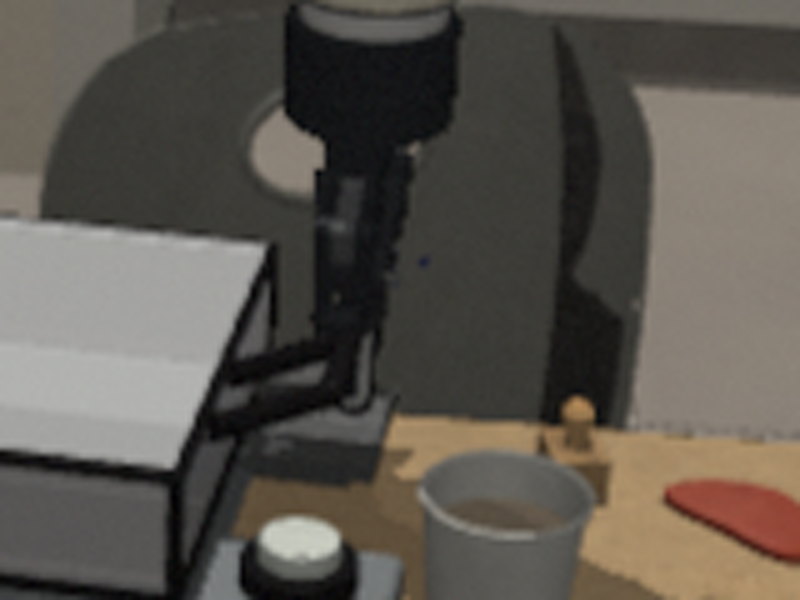

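```bash
python3 -m pendant '[[25,0,0,0,0],[25,0,0,0,0],[10,0,0,0,0],[10,0,0,0,0],[10,0,0,0,0],[10,0,0,0,0],[10,0,0,0,0],[10,0,0,0,0]]' 30
```

```text
time: 3.2
tcp_pos: [0.3846, -0.3041, 0.0849]
ee_rot: [[0.996, -0.093, 0.0], [-0.093, -0.996, 0.001], [0.0, -0.001, -1.0]]
ft_force: [-0.5, 1.9, 5.5]
opening: 0.0171
```

```bash
python3 -m pendant '[[10,-0.5,-5,0,0],[10,-1,-10,0,0],[10,-1.4,-15,0,0],[10,-1.9,-20,0,0],[10,-2.3,-24,0,0],[10,-2.6,-27,0,0],[10,-2.8,-29,0,0],[10,-2.8,-29,0,0]]' 30;  python3 - <<'E'
from h import *
snap('side','side2',(240,120,400,240),5);print(sense()['ft_force'])
E
```

```text
time: 4.2
tcp_pos: [0.3822, -0.3289, 0.0848]
ee_rot: [[0.996, -0.091, -0.001], [-0.091, -0.996, 0.008], [-0.002, -0.008, -1.0]]
ft_force: [-0.0, 12.4, 11.7]
opening: 0.0172
[ 0.15118286 12.93899828 11.13089029]
```

View pics/side2.png

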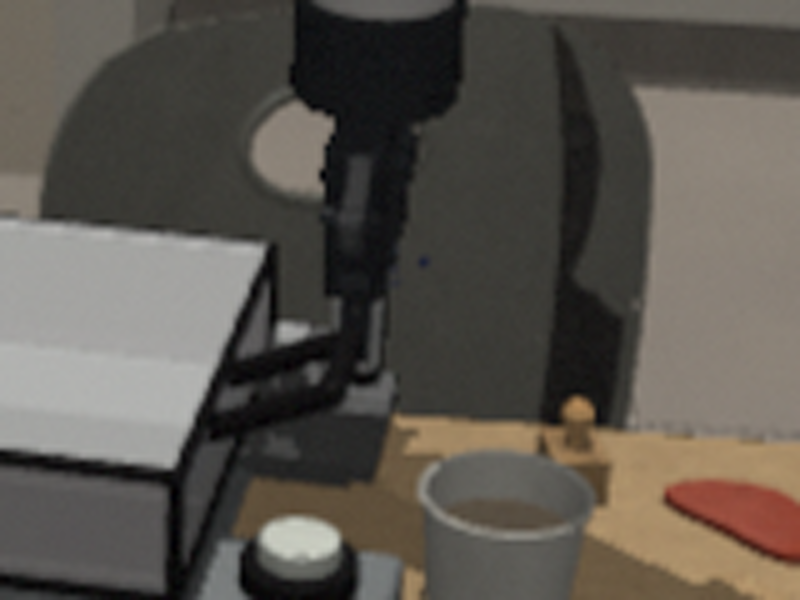

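```bash
python3 -m pendant '[[10,-0.1,-1,0,0],[10,-0.2,-2,0,0],[10,-0.3,-3,0,0],[10,-0.4,-4,0,0],[10,-0.5,-5,0,0],[10,-0.5,-5,0,0],[10,-0.5,-5,0,0],[10,-0.5,-5,0,0]]' 30
```

```text
time: 5.25
tcp_pos: [0.3822, -0.3291, 0.0848]
ee_rot: [[0.996, -0.088, -0.003], [-0.088, -0.996, 0.015], [-0.005, -0.014, -1.0]]
ft_force: [0.1, 14.0, 12.3]
opening: 0.017
```

```bash
python3 -m pendant '[[10,0,0,0,0],[10,0,1,0,0],[45,0,1,0,0],[45,0,1,0,0],[45,0,1,0,0],[45,0,1,20,0],[45,0,1,50,0],[45,0,1,80,0]]' 30; python3 -m pendant '[[45,-10,30,20,10],[45,-20,60,20,20],[45,-20,90,20,30],[45,-20,120,20,40],[45,-20,120,20,50],[45,-20,120,20,60],[45,-20,120,20,70],[45,-20,120,20,80]]'; python3 - <<'E'
from h import *
snap('side','side3',(240,120,400,240),5);snap('top','top3',(290,190,400,280),7);print(sense()['ft_force'])
E
```

```text
time: 6.25
tcp_pos: [0.3821, -0.3281, 0.1654]
ee_rot: [[0.996, -0.089, -0.004], [-0.088, -0.996, 0.015], [-0.005, -0.014, -1.0]]
ft_force: [-0.1, 0.6, 0.1]
opening: 0.0449
time: 7.25
tcp_pos: [0.3621, -0.2081, 0.1854]
ee_rot: [[0.255, 0.967, -0.015], [0.967, -0.255, -0.001], [-0.005, -0.014, -1.0]]
ft_force: [-0.2, 0.0, 0.7]
opening: 0.0449
[ 0.3284076  -0.43727825  0.76729819]
```

View pics/side3.png

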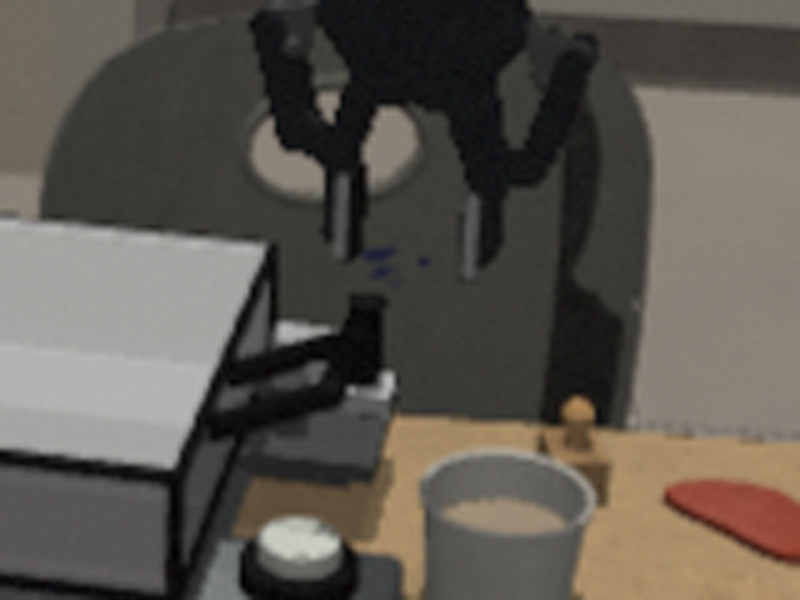

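View pics/top3.png

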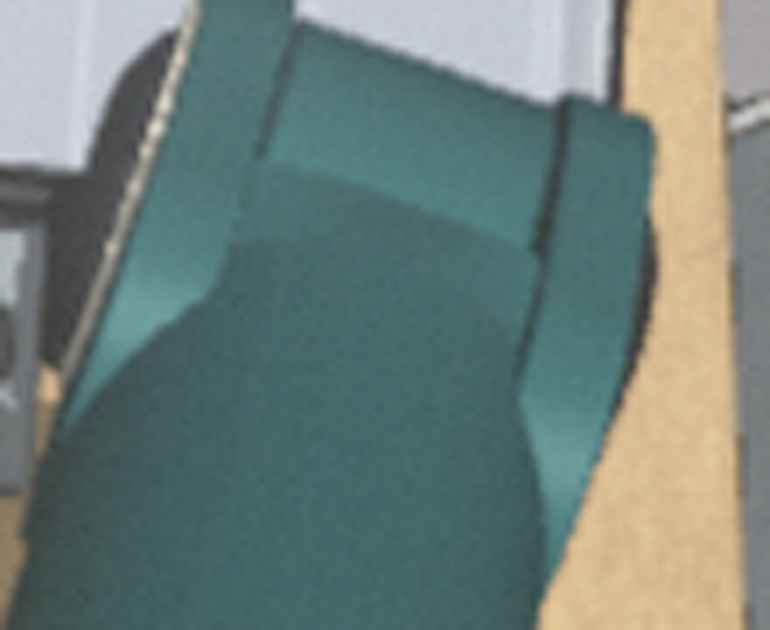

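```bash
python3 - <<'E'
from shk import *
p=np.load('shk.npy')
for ys in(-.08,-.1,-.105,-.11,-.115):
  for xs in (-.145,):
    print(ys,(proj('side0',W(p,(xs,ys,.093)))-[240,120])*5)
crop('side3','c4',(295,165,335,205),15)
crop('side0','c5',(295,165,335,205),15)
E
```

```text
-0.08 [356.58379325 319.36061382]
-0.1 [362.66184585 300.68146159]
-0.105 [364.15464805 296.09376199]
-0.11 [365.63699046 291.53820755]
-0.115 [367.10898263 287.0144616 ]
```

View pics/c4.png

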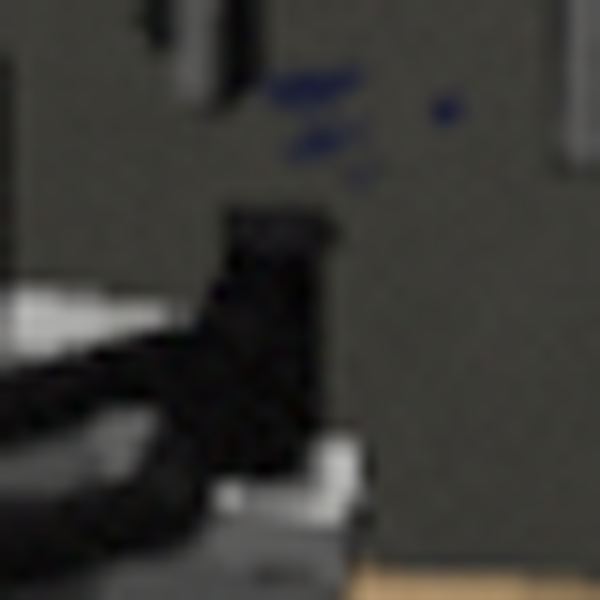

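View pics/c5.png

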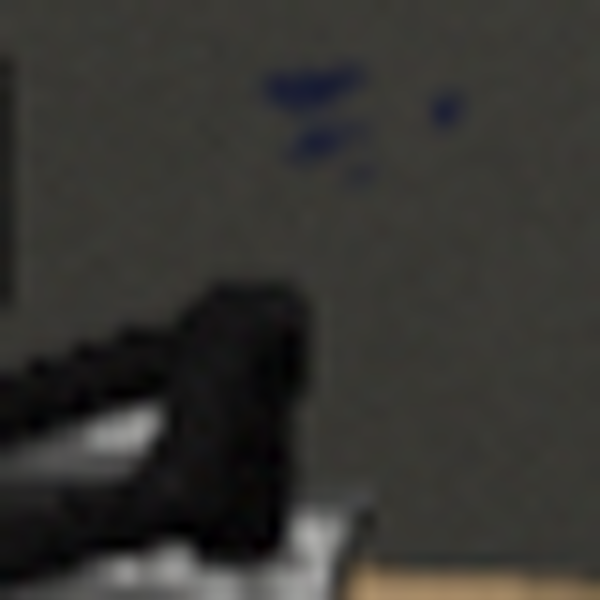

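```bash
python3 -m pendant '[[45,10,30,20,2],[45,20,60,20,4],[45,30,90,20,6],[45,30,120,20,9],[45,30,150,20,9.4],[45,30,150,20,9.4],[45,30,150,20,9.4],[45,30,150,20,9.4]]'; python3 - <<'E'
from shk import *
snap('top','top4',(295,205,385,270),8)
E
```

```text
time: 8.35
tcp_pos: [0.3921, -0.059, 0.2054]
ee_rot: [[0.101, 0.995, -0.015], [0.995, -0.101, -0.004], [-0.005, -0.014, -1.0]]
ft_force: [-0.0, 0.4, 0.7]
opening: 0.0451
```

View pics/top4.png

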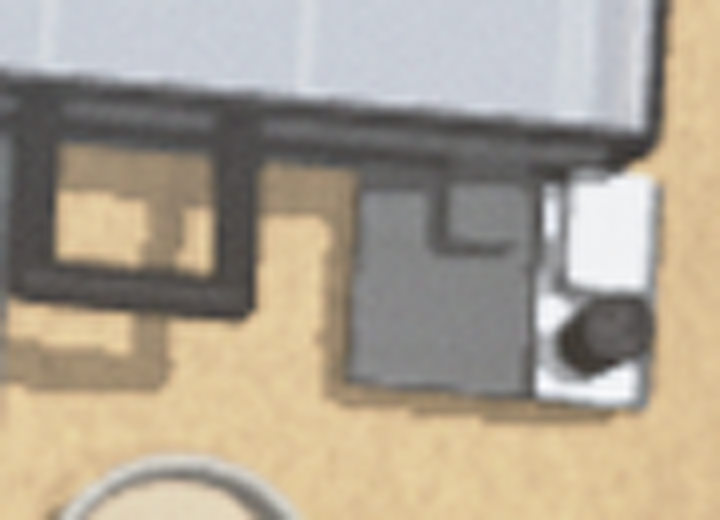

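```bash
python3 -m pendant '[[50,-2,-40,0,0],[50,-4,-80,0,0],[50,-6,-120,0,0],[50,-6,-145.5,0,0],[50,-6,-145.5,-20,0],[50,-6,-145.5,-40,0],[50,-6,-145.5,-40,0],[50,-6,-145.5,-40,0]]'; python3 - <<'E'
from shk import *
snap('side','side5',(240,120,400,240),5);print(sense()['tcp_pos'])
E
```

```text
time: 9.4
tcp_pos: [0.3863, -0.2048, 0.1659]
ee_rot: [[0.102, 0.995, -0.014], [0.995, -0.102, -0.004], [-0.005, -0.014, -1.0]]
ft_force: [-0.6, 0.4, 0.3]
opening: 0.0503
[ 0.38647345 -0.20479511  0.1660825 ]
```

View pics/side5.png

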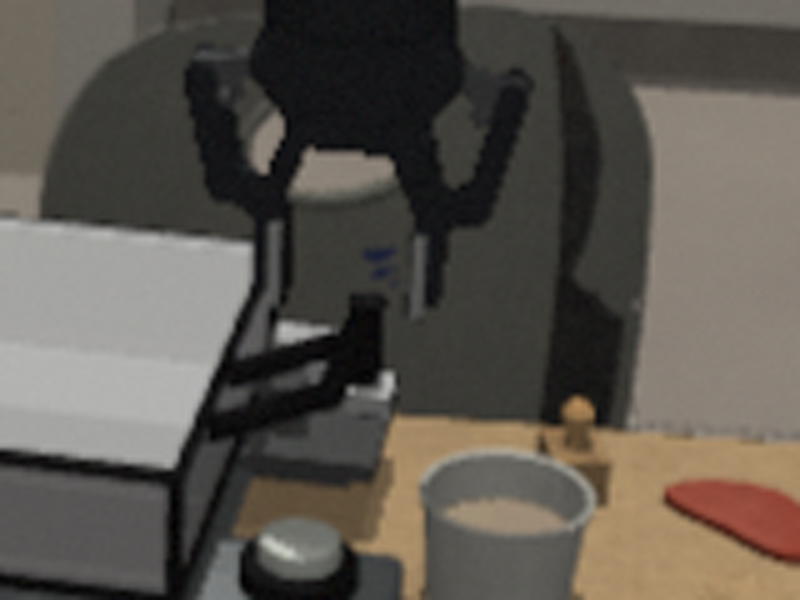

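```bash
python3 -m pendant '[[50,0,0,-15,0],[50,0,0,-30,0],[50,0,0,-40,0],[50,0,0,-43,0],[30,0,0,-43,0],[30,0,0,-43,0],[5,0,0,-43,0],[5,0,0,-43,0]]' 40;python3 -m pendant '[[5,0,0,0,0],[5,0,0,0,0],[5,0,0,0,0],[5,0,0,0,0],[5,0,0,0,0],[5,0,0,0,0],[5,0,0,0,0],[5,0,0,0,0]]' 40; python3 - <<'E'
from shk import *
snap('side','side6',(240,120,400,240),5);print(sense()['tcp_pos'])
E
```

```text
time: 10.45
tcp_pos: [0.3869, -0.2049, 0.1235]
ee_rot: [[0.101, 0.995, -0.013], [0.995, -0.101, -0.005], [-0.006, -0.012, -1.0]]
ft_force: [-0.4, 0.2, 1.8]
opening: 0.0104
time: 11.45
tcp_pos: [0.3869, -0.2049, 0.1235]
ee_rot: [[0.101, 0.995, -0.013], [0.995, -0.101, -0.005], [-0.006, -0.012, -1.0]]
ft_force: [-0.0, 0.2, 1.0]
opening: 0.0105
[ 0.38685735 -0.20493801  0.12349528]
```

View pics/side6.png

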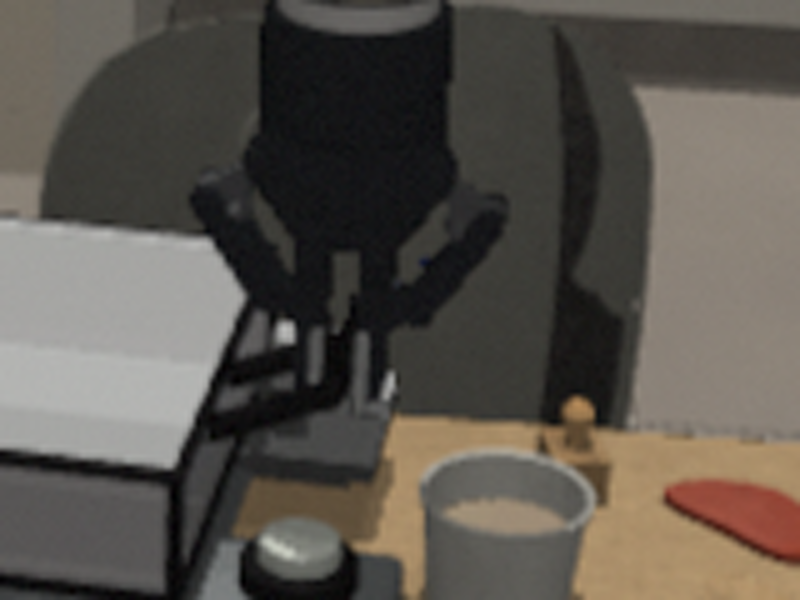

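```bash
python3 -m pendant '[[5,3,0,10.7,0],[5,7,-0.7,21,0],[5,11,-1,32,0],[5,16,-1.5,42,0],[5,20.5,-2,52,0],[5,26,-2.5,62,0],[5,32,-3,72,0],[5,38,-3.6,81,0]]' 40; python3 - <<'E'
from shk import *
snap('side','side7',scale=1.4);print(sense()['tcp_pos'],sense()['ft_force'])
E
```

```text
time: 12.5
tcp_pos: [0.4239, -0.2085, 0.2049]
ee_rot: [[0.102, 0.995, -0.016], [0.995, -0.102, -0.004], [-0.006, -0.015, -1.0]]
ft_force: [-5.8, -1.1, -2.2]
opening: 0.0106
[ 0.42469258 -0.20858732  0.20599955] [-7.69094159  0.03639014  5.26400275]
```

View pics/side7.png

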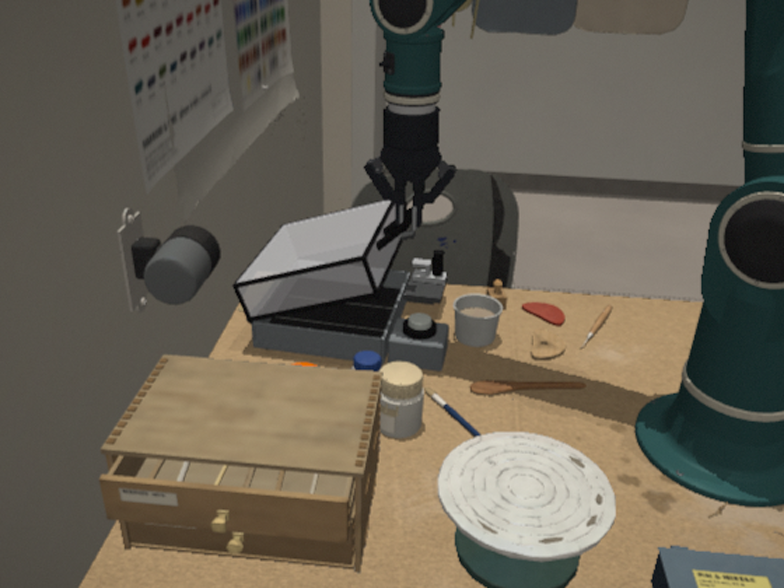

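```bash
python3 -m pendant '[[5,14,-1.3,18,0],[5,29,-2.8,35,0],[5,46,-4.4,50,0],[5,64,-6.1,64,0],[5,83,-7.9,76,0],[5,103,-9.8,86,0],[5,123.5,-11.8,95,0],[5,145,-13.8,101,0]]' 40; python3 - <<'E'
from shk import *
snap('side','side8',scale=1.4);print(sense()['tcp_pos'],sense()['ft_force'],sense()['opening'])
E
```

```text
time: 13.55
tcp_pos: [0.5708, -0.2227, 0.3104]
ee_rot: [[0.102, 0.995, -0.013], [0.995, -0.102, -0.006], [-0.008, -0.012, -1.0]]
ft_force: [-3.0, -0.7, -2.9]
opening: 0.0106
[ 0.57368063 -0.22297981  0.31087483] [-0.33362001 -0.50885566 11.71424775] 0.010767210732518255
```

View pics/side8.png

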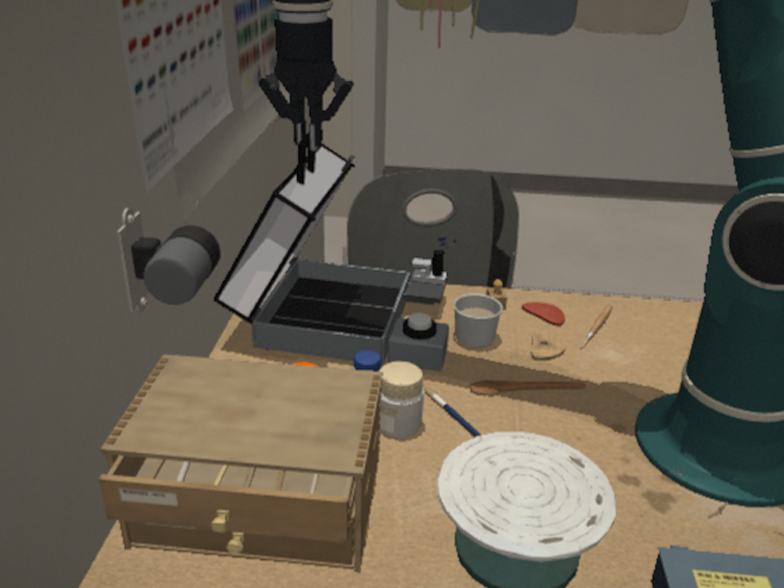

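```bash
python3 -m pendant '[[5,10,-1,2.5,0],[5,20,-2,4.8,0],[5,30,-2.9,6.5,0],[5,40,-3.8,8,0],[5,50,-4.8,8.7,0],[5,50,-4.8,8.7,0],[5,50,-4.8,8.7,0],[5,50,-4.8,8.7,0]]' 40; python3 - <<'E'
from shk import *
snap('side','side9',scale=1.4);print(sense()['tcp_pos'],sense()['ft_force'],sense()['opening'])
E
```

```text
time: 14.6
tcp_pos: [0.6238, -0.2278, 0.3194]
ee_rot: [[0.101, 0.995, -0.008], [0.995, -0.101, -0.007], [-0.008, -0.008, -1.0]]
ft_force: [0.7, -1.5, -6.3]
opening: 0.0105
[ 0.62369402 -0.2278335   0.31940496] [ 1.38105801 -1.68049592 -5.96749648] 0.010130620712143008
```

View pics/side9.png

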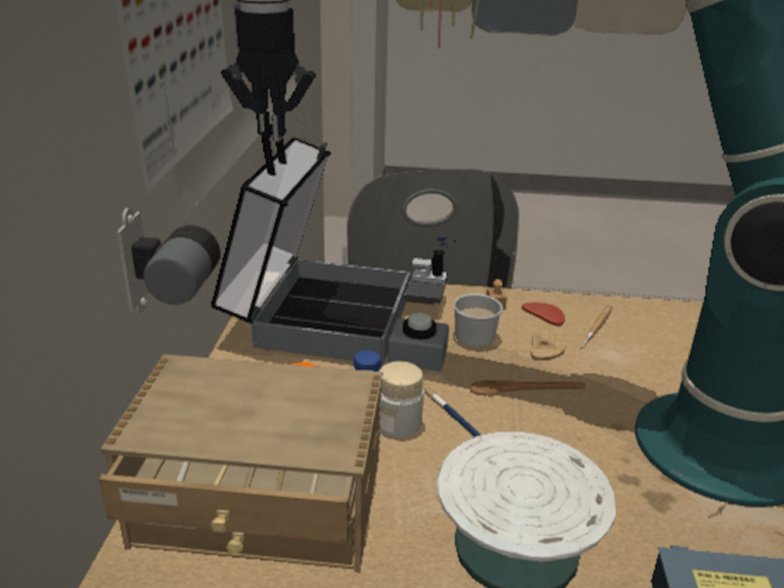

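```bash
python3 -m pendant '[[30,0,0,0,0],[30,0,0,0,0],[30,0,0,10,0],[30,0,0,40,0],[30,0,0,70,0],[30,-40,0,70,0],[30,-90,0,70,0],[30,-140,0,70,0]]' 40; python3 - <<'E'
from shk import *
np.set_printoptions(precision=4,suppress=True)
snap('side','side10',scale=1.4);snap('top','top10',scale=1.4);print(sense()['tcp_pos'],sense()['ft_force'],sense()['joint_positions'])
E
```

```text
time: 15.65
tcp_pos: [0.4826, -0.2276, 0.3904]
ee_rot: [[0.101, 0.995, -0.007], [0.995, -0.101, -0.007], [-0.008, -0.006, -1.0]]
ft_force: [-0.3, -0.3, 0.6]
opening: 0.0299
[ 0.4798 -0.2286  0.3911] [ 0.5027 -0.817   0.0324] [ 38.0874  10.1481 -19.0544  97.1569   4.1462  73.5957  12.1104]
```

View pics/side10.png

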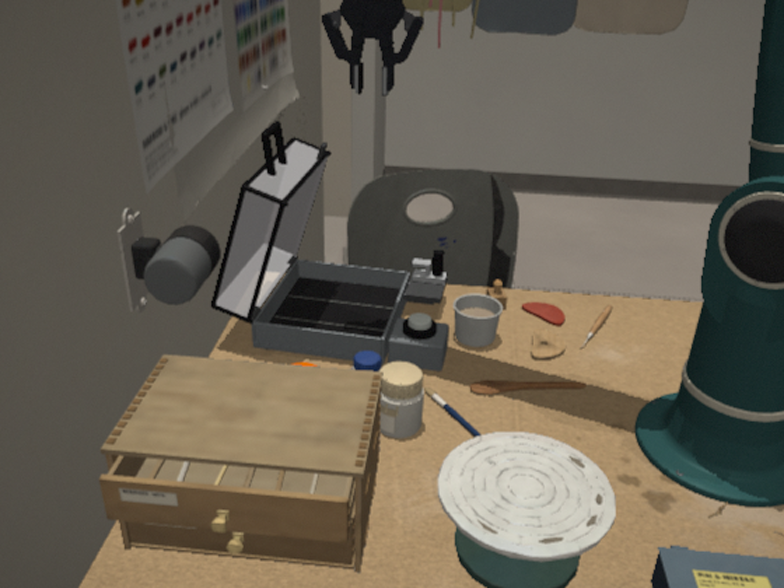

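View pics/top10.png

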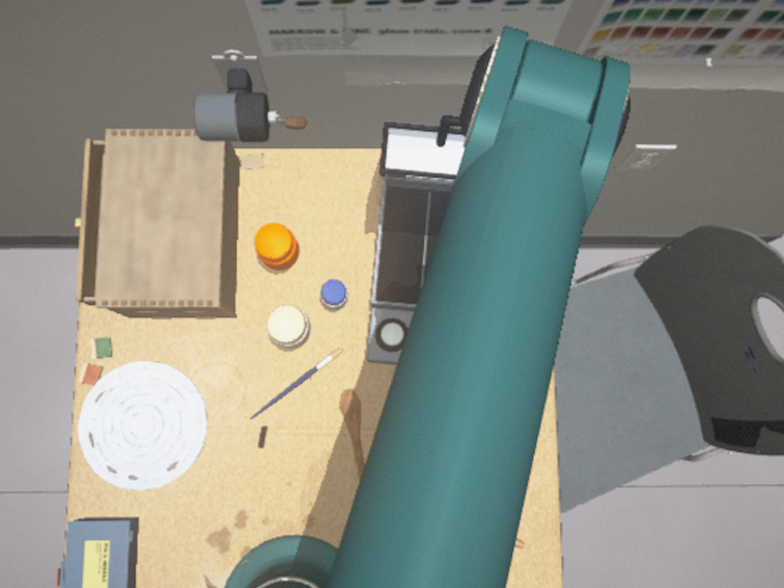

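```bash
python3 - <<'E'
from shk import *
np.set_printoptions(precision=4,suppress=True)
crop('top10','c6',(180,190,260,255),9)
print(tri('top0',c(147,302),'side0',c2(419,385)), tri('top0',c(258,224),'side0',c2(339,350)))
E
```

```text
(array([0.4116, 0.0071, 0.0764]), np.float64(0.002011566247929416)) (array([ 0.4634, -0.0593,  0.0504]), np.float64(0.0035758942405031114))
```

View pics/c6.png

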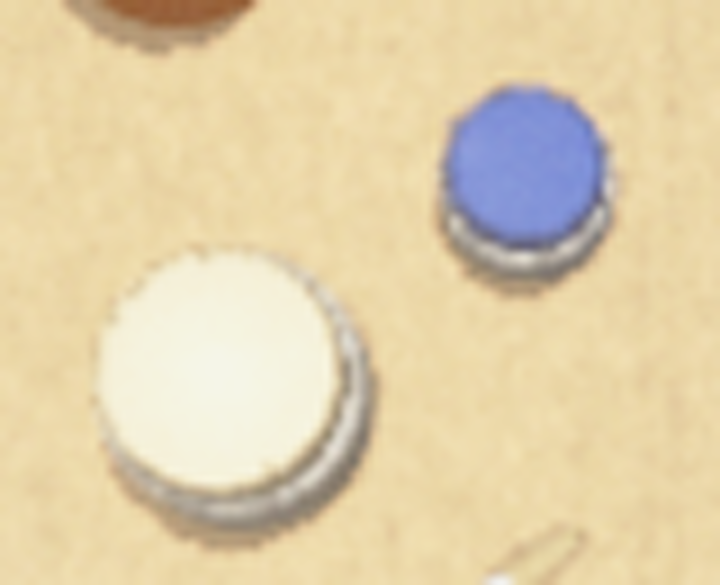

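```bash
python3 -m pendant '[[85,-10,40,-20,0],[85,-25,85,-50,0],[85,-40,130,-90,0],[85,-55,175,-130,0],[85,-66,215,-170,0],[85,-68,235,-210,0],[85,-68,235,-220,0],[85,-68,235,-220,0]]' 40; python3 - <<'E'
from shk import *
np.set_printoptions(precision=4,suppress=True)
snap('side','side11',(160,80,400,330),2.4);print(sense()['tcp_pos'],sense()['ee_rot'],sense()['joint_positions'])
E
```

```text
time: 16.75
tcp_pos: [0.4128, 0.0062, 0.1715]
ee_rot: [[0.105, 0.994, -0.009], [0.994, -0.105, -0.009], [-0.01, -0.008, -1.0]]
ft_force: [-0.1, 0.6, -0.6]
opening: 0.085
[0.4132 0.0059 0.1721] [[ 0.1058  0.9944 -0.0073]
 [ 0.9943 -0.1059 -0.0094]
 [-0.0102 -0.0062 -0.9999]] [ 20.5956  13.8028 -29.1849 125.7382  10.5034  43.13   -21.7197]
```

View pics/side11.png

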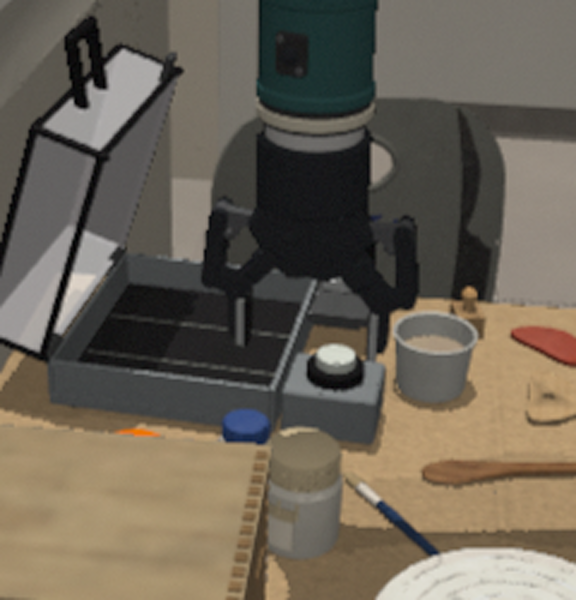

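```bash
python3 -m pendant '[[85,-1,1,-20,0],[85,-1,1,-40,0],[85,-1,1,-60,0],[85,-1,1,-80,0],[85,-1,1,-100,0],[85,-1,1,-112,0],[85,-1,1,-118,0],[85,-1,1,-118,0]]' 60; python3 -m pendant '[[50,0,0,0,0],[50,0,0,0,0],[50,0,0,0,0],[50,0,0,0,0],[50,0,0,0,0],[50,0,0,0,0],[50,0,0,0,0],[50,0,0,0,0]]' 60
```

```text
time: 17.8
tcp_pos: [0.4126, 0.0067, 0.0543]
ee_rot: [[0.106, 0.994, -0.007], [0.994, -0.106, -0.01], [-0.01, -0.006, -1.0]]
ft_force: [-0.2, 0.3, 0.2]
opening: 0.085
time: 18.8
tcp_pos: [0.413, 0.0067, 0.0553]
ee_rot: [[0.106, 0.994, -0.006], [0.994, -0.106, -0.01], [-0.011, -0.004, -1.0]]
ft_force: [-2.0, 0.3, 9.5]
opening: 0.0587
```

```bash
python3 -m pendant '[[50,0,0,5,0],[50,0,0,15,0],[50,0,0,30,0],[50,0,0,50,0],[50,0,0,70,0],[50,0,0,90,0],[50,0,0,105,0],[50,0,0,105,0]]' 60; python3 - <<'E'
from shk import *
np.set_printoptions(precision=4,suppress=True)
snap('side','side12',(160,80,400,330),2.4);print(sense()['tcp_pos'],sense()['ft_force'])
E
```

```text
time: 19.8
tcp_pos: [0.4136, 0.0066, 0.1615]
ee_rot: [[0.106, 0.994, -0.003], [0.994, -0.107, -0.011], [-0.011, -0.002, -1.0]]
ft_force: [-0.7, 0.4, -6.1]
opening: 0.0587
[0.413  0.0065 0.1607] [-0.6863  0.2573 -4.9132]
```

View pics/side12.png

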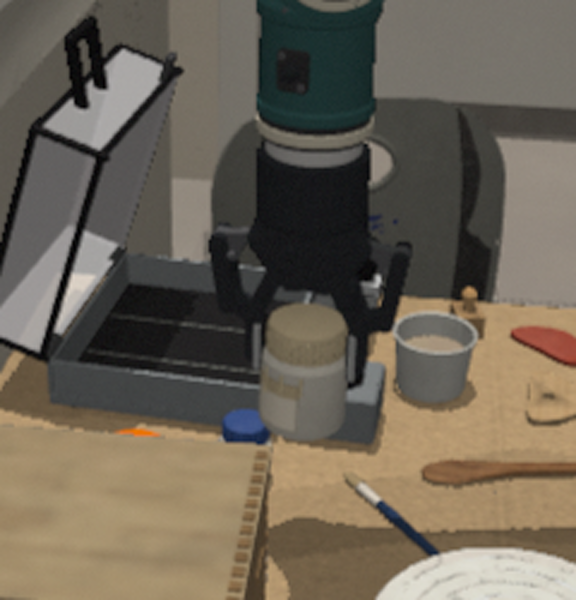

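```bash
python3 -m pendant '[[50,12,-25,0,0],[50,26,-50,0,0],[50,40,-78,0,0],[50,55,-106,0,0],[50,70,-134,0,0],[50,84,-162,0,0],[50,96,-187.5,0,0],[50,96,-187.5,0,0]]' 60; python3 -m pendant '[[50,0,0,-15,0],[50,0,0,-30,0],[50,0,0,-45,0],[50,0,0,-58,0],[50,0,0,-68,0],[50,0,0,-74,0],[50,0,0,-77,0],[50,0,0,-77,0]]'; python3 - <<'E'
from shk import *
np.set_printoptions(precision=4,suppress=True)
snap('side','side13',(160,80,400,330),2.4);snap('top','top13',scale=1.4);print(sense()['tcp_pos'],sense()['ft_force'])
E
```

```text
time: 20.85
tcp_pos: [0.5086, -0.1833, 0.1591]
ee_rot: [[0.11, 0.994, -0.007], [0.994, -0.11, -0.01], [-0.011, -0.006, -1.0]]
ft_force: [-0.8, 0.8, -6.0]
opening: 0.0586
time: 21.85
tcp_pos: [0.5087, -0.1833, 0.0821]
ee_rot: [[0.11, 0.994, -0.007], [0.994, -0.11, -0.01], [-0.011, -0.005, -1.0]]
ft_force: [0.5, 0.2, -4.2]
opening: 0.0585
[ 0.5088 -0.1833  0.0824] [ 0.4137 -0.3815 -4.3589]
```

View pics/side13.png

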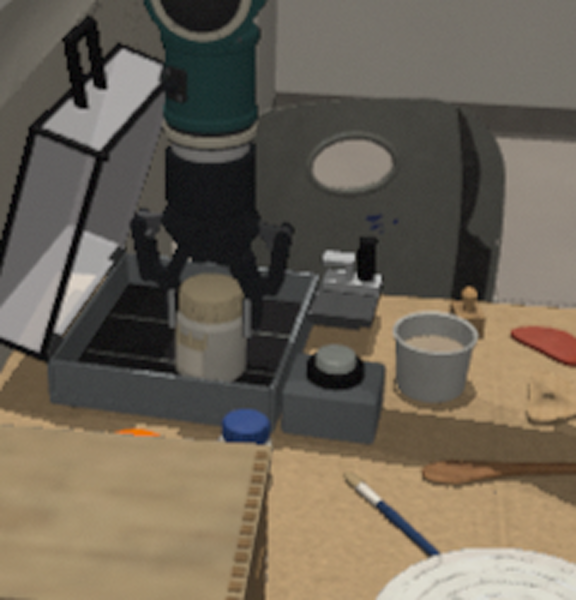

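View pics/top13.png

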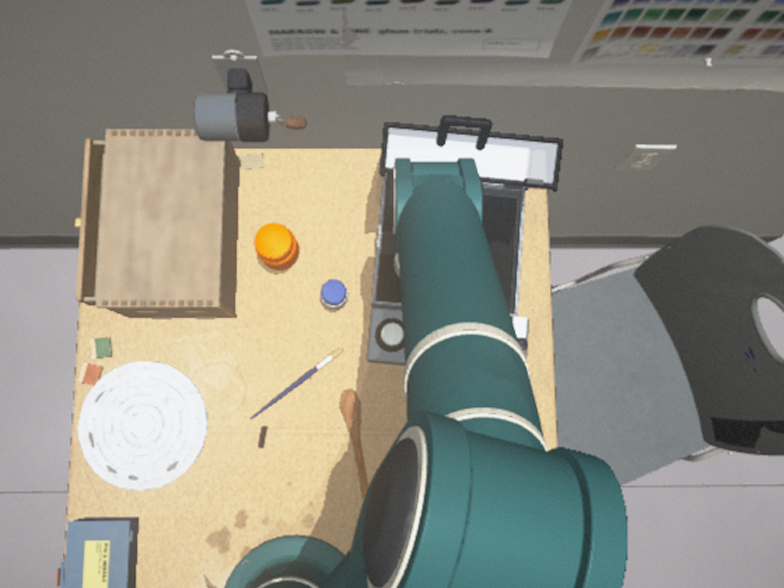

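```bash
python3 -m pendant '[[50,0,0,-2,0],[50,0,0,-4,0],[50,0,0,-6,0],[50,0,0,-7,0],[50,0,0,-8,0],[50,0,0,-8.5,0],[50,0,0,-8.5,0],[50,0,0,-8.5,0]]'
```

```text
time: 22.95
tcp_pos: [0.5089, -0.1833, 0.074]
ee_rot: [[0.11, 0.994, -0.006], [0.994, -0.11, -0.011], [-0.011, -0.005, -1.0]]
ft_force: [-0.3, 0.3, -5.3]
opening: 0.059
```

Not yet touching; a little lower.

```bash
python3 -m pendant '[[50,0,0,-0.5,0],[50,0,0,-1,0],[50,0,0,-1.5,0],[50,0,0,-2,0],[50,0,0,-2.5,0],[50,0,0,-3,0],[50,0,0,-3,0],[50,0,0,-3,0]]'
```

```text
time: 23.95
tcp_pos: [0.509, -0.1835, 0.0734]
ee_rot: [[0.11, 0.994, -0.006], [0.994, -0.11, -0.012], [-0.013, -0.005, -1.0]]
ft_force: [-7.6, 1.4, 17.5]
opening: 0.0586
```

```bash
python3 -m pendant '[[50,0,0,1,0],[65,0,0,1,0],[80,0,0,1,0],[80,0,0,1,0],[80,0,0,1,0],[80,0,0,20,0],[80,0,0,50,0],[80,0,0,85,0]]'; python3 - <<'E'
from shk import *
np.set_printoptions(precision=4,suppress=True)
snap('side','side14',(160,80,400,330),2.4);print(sense()['tcp_pos'],sense()['ft_force'])
E
```

```text
time: 24.95
tcp_pos: [0.5089, -0.1833, 0.1601]
ee_rot: [[0.11, 0.994, -0.006], [0.994, -0.11, -0.012], [-0.013, -0.005, -1.0]]
ft_force: [1.1, 0.1, -0.1]
opening: 0.0801
[ 0.5113 -0.1839  0.1648] [-1.6252  0.7266  4.9214]
```

View pics/side14.png

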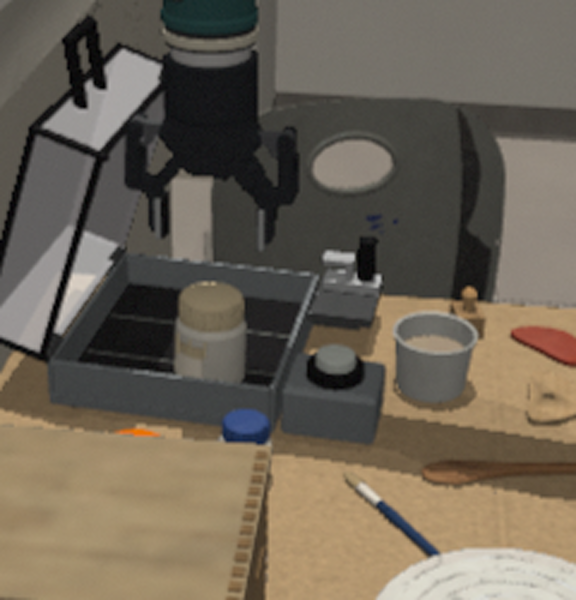

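```bash
python3 -m pendant '[[65,-8,25,0,0],[65,-16,50,0,0],[65,-24,75,0,0],[65,-34,100,0,0],[65,-45,124,0,0],[65,-45,124,-30,0],[65,-45,124,-60,0],[65,-45,124,-60,0]]' 50; python3 - <<'E'
from shk import *
np.set_printoptions(precision=4,suppress=True)
snap('side','side15',(200,180,320,290),6);print(sense()['tcp_pos'],sense()['ft_force'])
E
```

```text
time: 26.0
tcp_pos: [0.4653, -0.0597, 0.1042]
ee_rot: [[0.109, 0.994, -0.003], [0.994, -0.109, -0.015], [-0.015, -0.001, -1.0]]
ft_force: [0.1, 0.5, 0.9]
opening: 0.0648
[ 0.4663 -0.0597  0.1052] [0.3778 0.6706 0.2649]
```

View pics/side15.png

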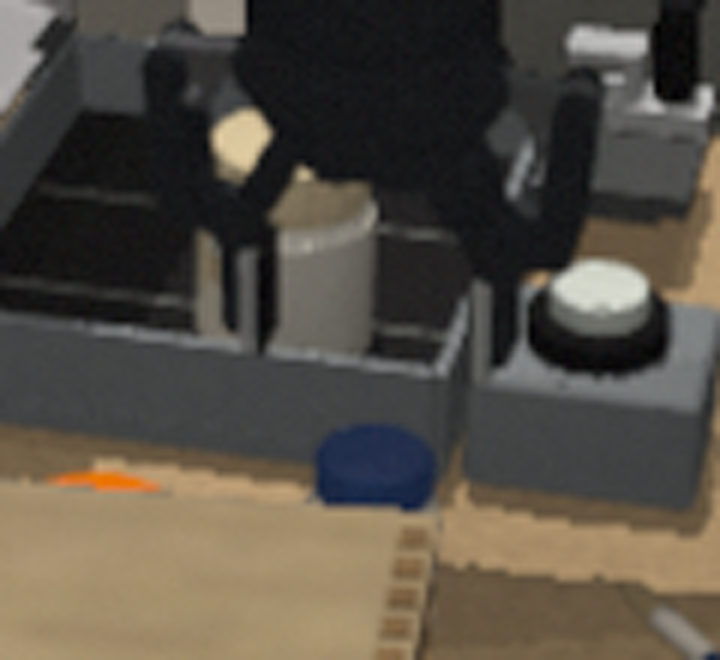

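```bash
python3 -m pendant '[[65,-1,0,-15,0],[65,-1,0,-30,0],[65,-1,0,-45,0],[65,-1,0,-58,0],[65,-1,0,-66,0],[65,-1,0,-70,0],[65,-1,0,-70,0],[65,-1,0,-70,0]]' 50; python3 -m pendant '[[35,0,0,0,0],[35,0,0,0,0],[35,0,0,0,0],[35,0,0,0,0],[35,0,0,0,0],[35,0,0,0,0],[35,0,0,0,0],[35,0,0,0,0]]' 50
```

```text
time: 27.05
tcp_pos: [0.4656, -0.0597, 0.0356]
ee_rot: [[0.109, 0.994, 0.0], [0.994, -0.109, -0.015], [-0.015, 0.002, -1.0]]
ft_force: [-0.5, -0.6, 0.1]
opening: 0.0649
time: 28.05
tcp_pos: [0.4654, -0.0598, 0.0362]
ee_rot: [[0.109, 0.994, 0.0], [0.994, -0.109, -0.015], [-0.015, 0.002, -1.0]]
ft_force: [-2.1, 0.8, 6.9]
opening: 0.0396
```

```bash
python3 -m pendant '[[35,0,0,5,0],[35,0,0,20,0],[35,0,0,40,0],[35,0,0,60,0],[35,0,0,80,0],[35,0,0,100,0],[35,0,0,120,0],[35,0,0,130,0]]' 50; python3 - <<'E'
from shk import *
np.set_printoptions(precision=4,suppress=True)
snap('side','side16',(160,80,400,330),2.4);print(sense()['tcp_pos'],sense()['ft_force'],sense()['opening'])
E
```

```text
time: 29.05
tcp_pos: [0.4658, -0.0599, 0.1678]
ee_rot: [[0.11, 0.994, 0.002], [0.994, -0.109, -0.016], [-0.015, 0.004, -1.0]]
ft_force: [0.1, -0.6, -2.8]
opening: 0.0394
[ 0.4662 -0.0599  0.1684] [ 0.3188 -0.778  -2.4128] 0.03948271231800616
```

View pics/side16.png

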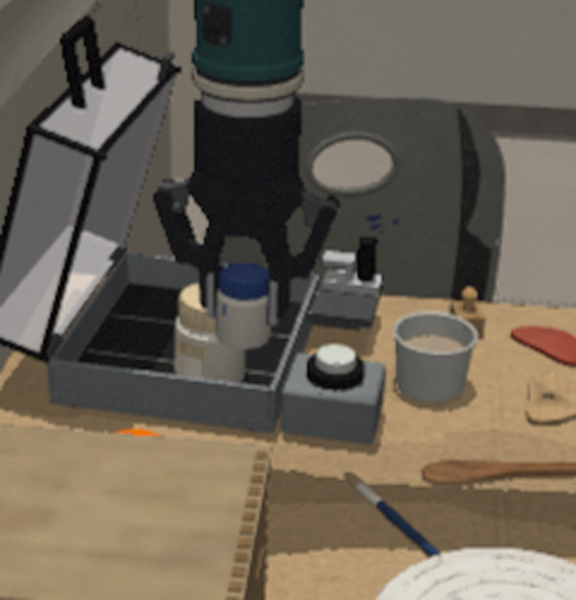

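```bash
python3 -m pendant '[[35,5,-30,0,0],[35,10,-62,0,0],[35,15,-94,0,0],[35,20,-126,0,0],[35,25,-158,0,0],[35,30,-190,0,0],[35,33,-221,0,0],[35,33,-221,0,0]]' 50; python3 -m pendant '[[35,0,0,-18,0],[35,0,0,-36,0],[35,0,0,-54,0],[35,0,0,-72,0],[35,0,0,-87,0],[35,0,0,-97,0],[35,0,0,-102,0],[35,0,0,-102,0]]'; python3 - <<'E'
from shk import *
np.set_printoptions(precision=4,suppress=True)
snap('side','side17',(160,80,400,330),2.4);print(sense()['tcp_pos'],sense()['ft_force'],sense()['opening'])
E
```

```text
time: 30.1
tcp_pos: [0.4983, -0.2839, 0.1675]
ee_rot: [[0.114, 0.993, 0.002], [0.993, -0.114, -0.017], [-0.016, 0.004, -1.0]]
ft_force: [-0.6, -0.5, -2.4]
opening: 0.0395
time: 31.1
tcp_pos: [0.4983, -0.2839, 0.0654]
ee_rot: [[0.114, 0.993, 0.002], [0.993, -0.114, -0.017], [-0.016, 0.004, -1.0]]
ft_force: [0.6, -0.1, -2.5]
opening: 0.0393
[ 0.4985 -0.2841  0.0658] [-0.325   0.3203 -1.944 ] 0.0393836385650754
```

View pics/side17.png

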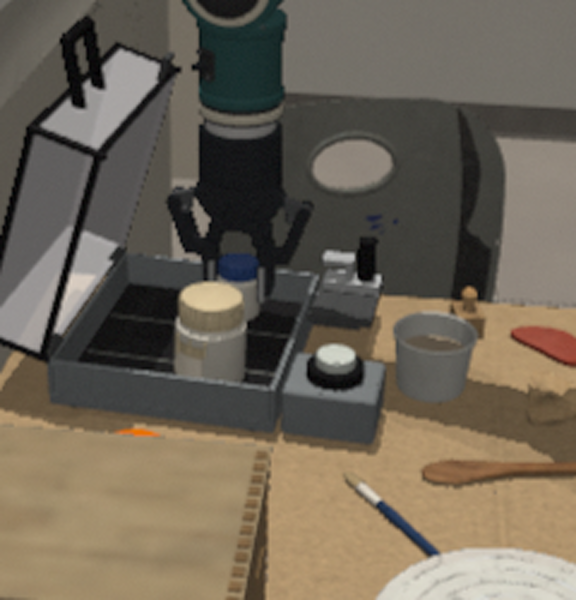

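```bash
python3 -m pendant '[[35,0,0,-3,0],[35,0,0,-6,0],[35,0,0,-8,0],[35,0,0,-9.5,0],[35,0,0,-11,0],[35,0,0,-12,0],[35,0,0,-12,0],[35,0,0,-12,0]]'
```

```text
time: 32.15
tcp_pos: [0.4986, -0.2841, 0.0543]
ee_rot: [[0.114, 0.993, 0.003], [0.993, -0.114, -0.017], [-0.017, 0.005, -1.0]]
ft_force: [-2.2, 1.2, 5.0]
opening: 0.0396
```

```bash
python3 -m pendant '[[45,0,0,0,0],[60,0,0,0,0],[60,0,0,0,0],[60,0,0,0,0],[60,0,0,20,0],[60,0,0,60,0],[60,0,0,100,0],[60,0,0,140,0]]';  python3 - <<'E'
from shk import *
np.set_printoptions(precision=4,suppress=True)
snap('side','side18',(160,80,400,330),2.4);print(sense()['tcp_pos'],sense()['ft_force'],sense()['opening'])
E
```

```text
time: 33.15
tcp_pos: [0.4987, -0.284, 0.197]
ee_rot: [[0.114, 0.993, 0.004], [0.993, -0.114, -0.018], [-0.017, 0.006, -1.0]]
ft_force: [-0.3, -1.2, -1.0]
opening: 0.06
[ 0.5015 -0.2851  0.2026] [ 1.1552 -0.6016  3.3407] 0.06031856488943111
```

View pics/side18.png

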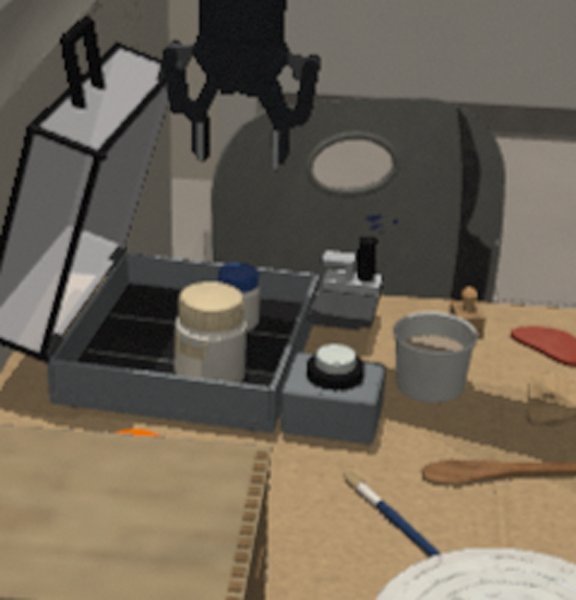

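```bash
python3 -m pendant '[[30,-5,5,40,0.7],[30,-5,15,85,0.7],[30,-5,30,130,0.7],[30,0,45,165,0.7],[30,20,55,195,0.7],[30,60,56,195,0.7],[30,100,56,195,0.7],[30,125,56,195,0.7]]' 40;  python3 - <<'E'
from shk import *
np.set_printoptions(precision=4,suppress=True)
snap('side','side19',(130,20,370,220),3);snap('top','top19',scale=1.4);print(sense()['tcp_pos'],sense()['ft_force'],sense()['opening'])
E
```

```text
time: 34.2
tcp_pos: [0.6277, -0.2285, 0.3986]
ee_rot: [[0.101, 0.995, 0.013], [0.995, -0.101, -0.022], [-0.021, 0.015, -1.0]]
ft_force: [-0.5, 0.9, 0.2]
opening: 0.03
[ 0.628  -0.2279  0.3975] [-0.004   0.8022 -0.2987] 0.03009508365127487
```

View pics/side19.png

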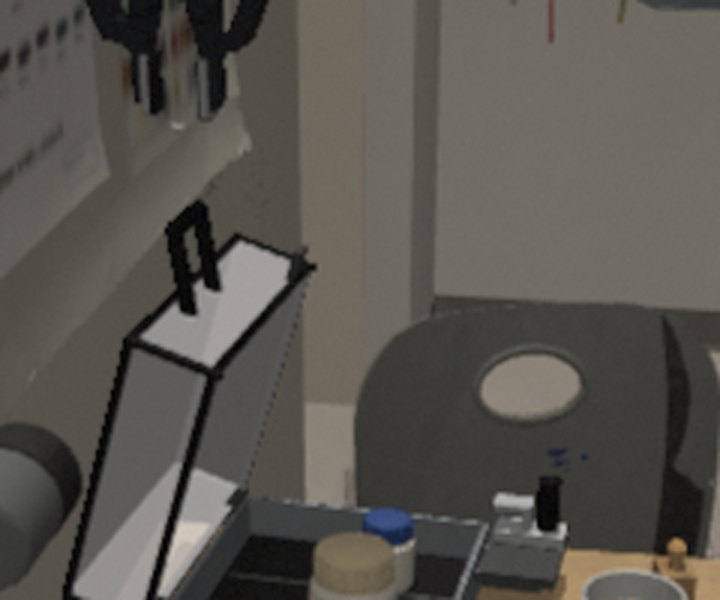

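View pics/top19.png

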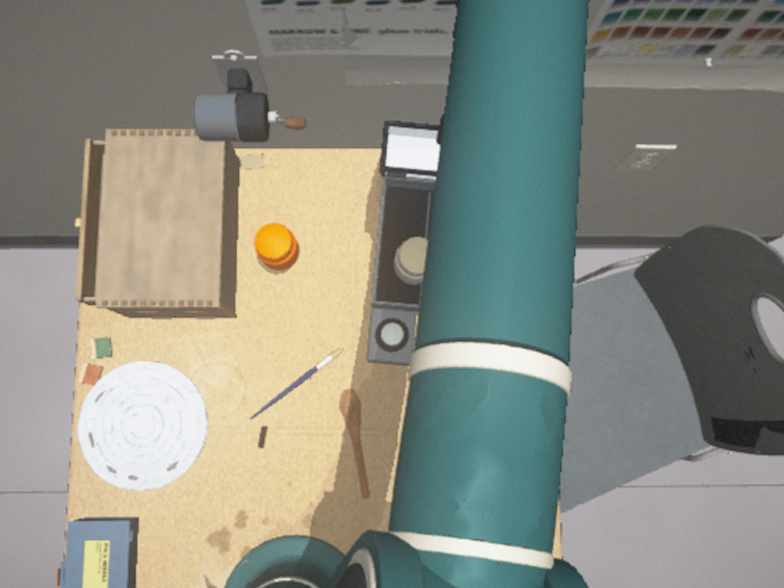

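```bash
python3 - <<'E'
from shk import *
np.set_printoptions(precision=4,suppress=True)
print(atz('top13',467/1.4,121.5/1.4,.314), proj('side19',(.6238,-.2278,.316)),'vs',130+188/3,20+210/3)
E
```

```text
[ 0.6239 -0.228   0.314 ] [193.0665  89.3514] vs 192.66666666666666 90.0
```

Handle where I left it. Shift -4 mm in x, descend 78 mm, grip.

```bash
python3 -m pendant '[[30,-4,0,0,0],[30,-4,0,-20,0],[30,-4,0,-40,0],[30,-4,0,-60,0],[30,-4,0,-72,0],[30,-4,0,-78,0],[30,-4,0,-78,0],[30,-4,0,-78,0]]' 40; python3 -m pendant '[[5,0,0,0,0],[5,0,0,0,0],[5,0,0,0,0],[5,0,0,0,0],[5,0,0,0,0],[5,0,0,0,0],[5,0,0,0,0],[5,0,0,0,0]]' 40
```

```text
time: 35.3
tcp_pos: [0.6244, -0.228, 0.3205]
ee_rot: [[0.1, 0.995, 0.014], [0.995, -0.099, -0.021], [-0.02, 0.016, -1.0]]
ft_force: [0.1, -0.5, -0.4]
opening: 0.0299
time: 36.3
tcp_pos: [0.6247, -0.228, 0.3211]
ee_rot: [[0.1, 0.995, 0.015], [0.995, -0.099, -0.022], [-0.02, 0.017, -1.0]]
ft_force: [0.3, -0.6, 5.2]
opening: 0.0101
```

```bash
python3 -m pendant '[[5,-22,2.1,-2.5,0],[5,-44,4.2,-6.5,0],[5,-66,6.3,-12.5,0],[5,-87,8.3,-20,0],[5,-107.5,10.3,-30,0],[5,-127,12.1,-41,0],[5,-145,13.9,-54,0],[5,-162,15.5,-68.5,0]]' 40; python3 - <<'E'
from shk import *
np.set_printoptions(precision=4,suppress=True)
snap('side','side20',scale=1.4);print(sense()['tcp_pos'],sense()['ft_force'],sense()['opening'])
E
```

```text
time: 37.3
tcp_pos: [0.4624, -0.2123, 0.2525]
ee_rot: [[0.1, 0.995, 0.016], [0.995, -0.099, -0.022], [-0.02, 0.018, -1.0]]
ft_force: [-1.7, -0.0, 4.4]
opening: 0.0105
[ 0.4594 -0.212   0.2502] [ 0.8819  1.2419 -4.0006] 0.010411414193850685
```

View pics/side20.png

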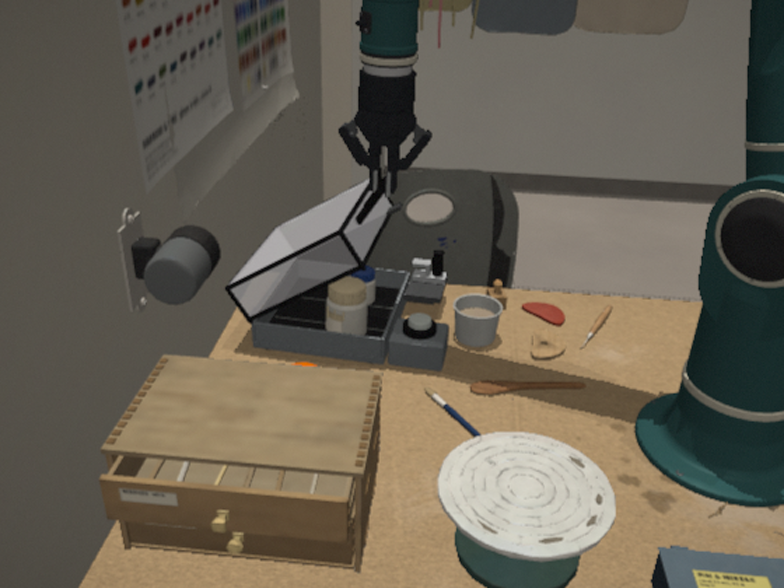

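```bash
python3 -m pendant '[[5,-12,1.1,-13,0],[5,-24,2.2,-26.5,0],[5,-35,3.3,-41,0],[5,-45,4.2,-56,0],[5,-54,5.1,-72,0],[5,-61.5,5.8,-88,0],[5,-68,6.4,-105,0],[5,-71,6.7,-113.5,0]]' 40; python3 - <<'E'
from shk import *
np.set_printoptions(precision=4,suppress=True)
snap('side','side21',(160,100,400,280),3.3);print(sense()['tcp_pos'],sense()['ft_force'],sense()['opening'])
E
```

```text
time: 38.35
tcp_pos: [0.3893, -0.2052, 0.1363]
ee_rot: [[0.1, 0.995, 0.013], [0.995, -0.1, -0.02], [-0.019, 0.015, -1.0]]
ft_force: [2.2, 1.2, 2.6]
opening: 0.0103
[ 0.3889 -0.2052  0.1357] [ 5.5231 -0.7896 -5.7827] 0.01015001660445045
```

View pics/side21.png

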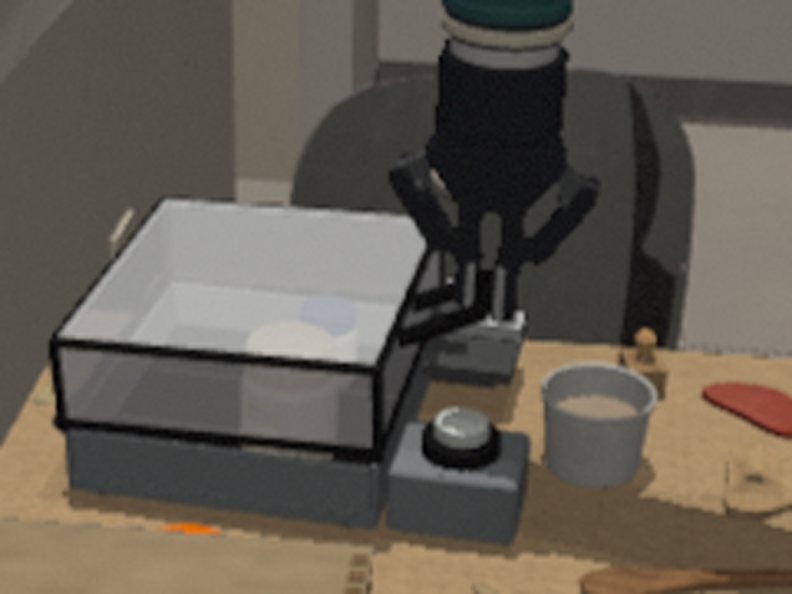

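```bash
python3 -m pendant '[[5,-0.5,0,-2,0],[5,-1,0,-4,0],[5,-1.5,0,-6,0],[5,-2,0,-8,0],[5,-2,0,-10,0],[5,-2,0,-12,0],[5,-2,0,-12,0],[5,-2,0,-12,0]]' 40
```

```text
time: 39.4
tcp_pos: [0.3867, -0.2051, 0.1267]
ee_rot: [[0.1, 0.995, 0.011], [0.995, -0.1, -0.022], [-0.021, 0.013, -1.0]]
ft_force: [-11.1, 7.8, 42.3]
opening: 0.0102
```

```bash
python3 -m pendant '[[5,0,0,-1,0],[5,0,0,-2,0],[5,0,0,-3,0],[5,0,0,-3,0],[5,0,0,-3,0],[5,0,0,-3,0],[5,0,0,-3,0],[5,0,0,-3,0]]' 40;python3 - <<'E'
from shk import *
np.set_printoptions(precision=4,suppress=True)
snap('side','side22',(160,150,400,330),3.3);print(sense()['tcp_pos'],sense()['ft_force'],sense()['opening'])
E
```

```text
time: 40.4
tcp_pos: [0.3868, -0.205, 0.1268]
ee_rot: [[0.1, 0.995, 0.009], [0.995, -0.099, -0.025], [-0.024, 0.012, -1.0]]
ft_force: [-10.2, 6.9, 40.8]
opening: 0.0105
[ 0.3868 -0.2051  0.1268] [-11.0954   7.5682  41.6224] 0.010361339542325432
```

View pics/side22.png

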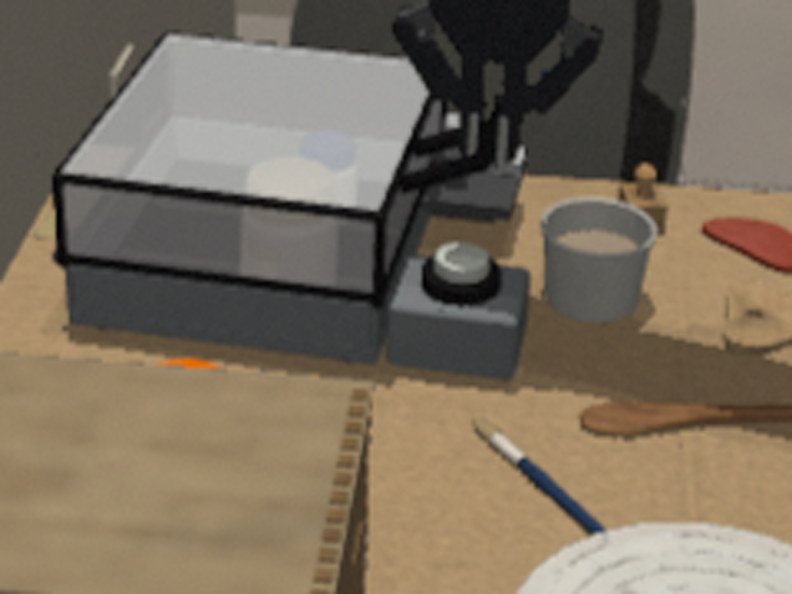

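```bash
python3 -m pendant '[[5,0,0,2,0],[35,0,0,3,0],[45,0,0,3,0],[45,0,0,3,0],[45,0,0,20,0],[45,0,0,45,0],[45,0,0,70,0],[45,0,0,70,0]]' 30; python3 -m pendant '[[45,-1,-15,0,-10],[45,-2,-30,0,-20],[45,-3,-50,0,-30],[45,-4,-70,0,-40],[45,-4,-90,0,-50],[45,-4,-110,0,-60],[45,-4,-124,0,-70],[45,-4,-124,0,-80]]';python3 - <<'E'
from shk import *
np.set_printoptions(precision=4,suppress=True)
snap('side','side23',(160,150,400,330),3.3);snap('top','top23',scale=1.4);print(sense()['tcp_pos'],sense()['ee_rot'])
E
```

```text
time: 41.45
tcp_pos: [0.3875, -0.2057, 0.1979]
ee_rot: [[0.1, 0.995, 0.012], [0.995, -0.1, -0.026], [-0.025, 0.014, -1.0]]
ft_force: [0.0, 0.0, 0.2]
opening: 0.045
time: 42.45
tcp_pos: [0.3825, -0.3305, 0.1964]
ee_rot: [[0.997, 0.067, -0.026], [0.066, -0.998, -0.015], [-0.027, 0.013, -1.0]]
ft_force: [0.1, 0.1, 0.4]
opening: 0.0451
[ 0.3828 -0.3296  0.1965] [[ 0.997   0.0735 -0.0263]
 [ 0.0731 -0.9972 -0.0149]
 [-0.0273  0.0129 -0.9995]]
```

View pics/side23.png

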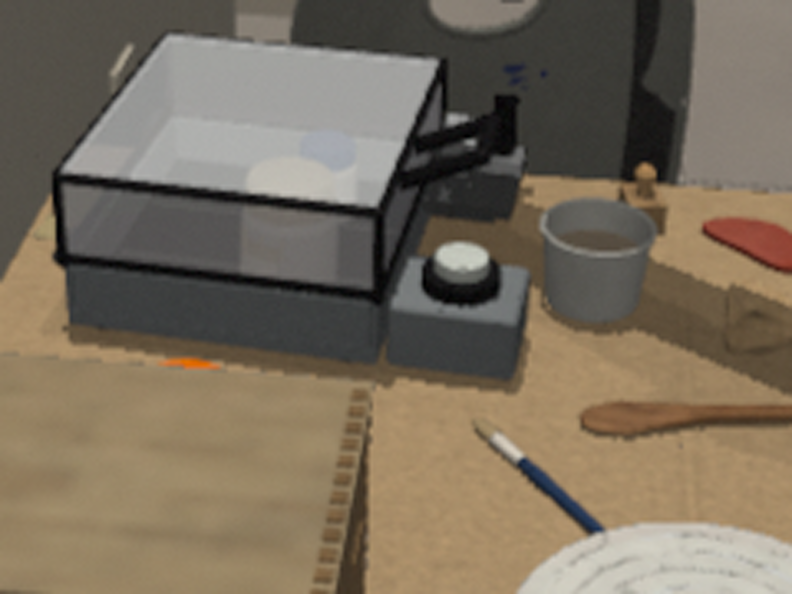

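View pics/top23.png

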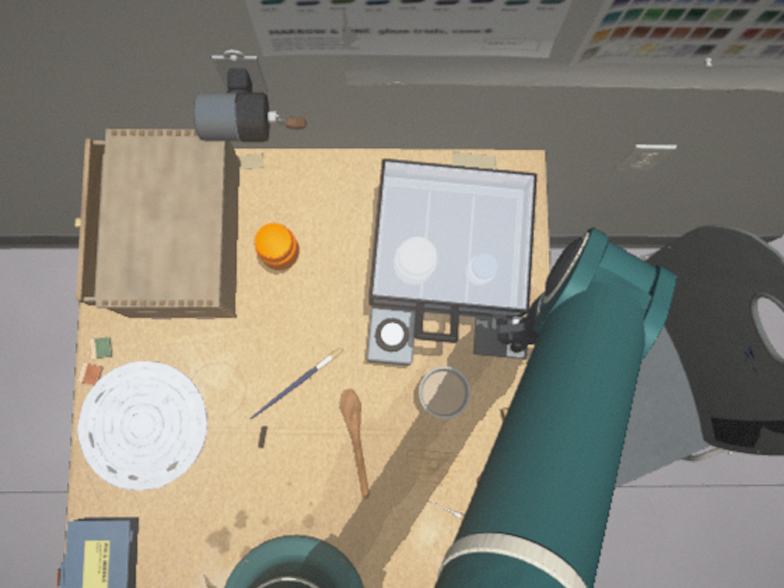

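```bash
python3 -m pendant '[[45,0,0.5,0,-9.7],[45,0,0.5,-20,-9.7],[45,0,0.5,-45,-9.7],[45,0,0.5,-70,-9.7],[45,0,0.5,-90,-9.7],[45,0,0.5,-105,-9.7],[45,0,0.5,-111,-9.7],[45,0,0.5,-111,-9.7]]' 30; python3 -m pendant '[[25,0,0,0,0],[25,0,0,0,0],[10,0,0,0,0],[10,0,0,0,0],[10,0,0,0,0],[10,0,0,0,0],[10,0,0,0,0],[10,0,0,0,0]]' 30
```

```text
time: 43.55
tcp_pos: [0.3828, -0.329, 0.0853]
ee_rot: [[0.995, -0.095, -0.029], [-0.095, -0.995, -0.01], [-0.028, 0.013, -1.0]]
ft_force: [0.0, -0.6, 0.0]
opening: 0.0449
time: 44.55
tcp_pos: [0.3832, -0.3284, 0.0858]
ee_rot: [[0.995, -0.094, -0.028], [-0.094, -0.995, -0.01], [-0.027, 0.012, -1.0]]
ft_force: [0.2, 3.2, 5.9]
opening: 0.017
```

```bash
python3 -m pendant '[[10,0.5,5,0,0],[10,1,10,0,0],[10,1.4,15,0,0],[10,1.9,20,0,0],[10,2.3,24,0,0],[10,2.6,27.5,0,0],[10,2.8,29.5,0,0],[10,2.8,29.5,0,0]]' 30
```

```text
time: 45.55
tcp_pos: [0.3861, -0.2985, 0.0859]
ee_rot: [[0.995, -0.094, -0.028], [-0.094, -0.996, -0.009], [-0.027, 0.012, -1.0]]
ft_force: [-0.8, 0.1, 2.9]
opening: 0.0173
```

```bash
python3 -m pendant '[[10,0.1,1,0,0],[10,0.2,2,0,0],[10,0.3,3,0,0],[10,0.4,4,0,0],[10,0.4,4.5,0,0],[10,0.4,4.5,0,0],[10,0.4,4.5,0,0],[10,0.4,4.5,0,0]]' 30
```

```text
time: 46.55
tcp_pos: [0.3861, -0.2979, 0.086]
ee_rot: [[0.995, -0.097, -0.027], [-0.097, -0.995, -0.014], [-0.026, 0.016, -1.0]]
ft_force: [-1.7, -12.3, -3.5]
opening: 0.0171
```

```bash
python3 -m pendant '[[10,0,0,0,0],[45,0,-0.3,0,0],[45,0,-0.3,0,0],[45,0,-0.3,0,0],[45,0,-0.3,20,0],[45,0,-0.3,50,0],[45,0,-0.3,80,0],[45,0,-0.3,100,0]]' 30;python3 -m pendant '[[0,2,25,0,0],[0,4,50,0,0],[0,6,80,0,0],[0,8,110,0,0],[0,10,135,0,0],[0,12,152,0,0],[0,12,152,0,0],[0,12,152,0,0]]' 30; python3 - <<'E'
from shk import *
np.set_printoptions(precision=4,suppress=True)
snap('top','top24',(295,205,385,270),8);snap('side','side24',(200,100,400,250),4);print(sense()['tcp_pos'],sense()['ee_rot'])
E
```

```text
time: 47.55
tcp_pos: [0.3865, -0.2981, 0.1874]
ee_rot: [[0.995, -0.096, -0.026], [-0.097, -0.995, -0.015], [-0.024, 0.017, -1.0]]
ft_force: [0.3, -0.1, -0.4]
opening: 0.0451
time: 48.55
tcp_pos: [0.3984, -0.1467, 0.1874]
ee_rot: [[0.995, -0.097, -0.026], [-0.097, -0.995, -0.015], [-0.024, 0.017, -1.0]]
ft_force: [0.8, -0.0, -0.1]
opening: 0.0002
[ 0.3983 -0.1469  0.1874] [[ 0.9949 -0.0976 -0.0259]
 [-0.098  -0.9951 -0.0147]
 [-0.0243  0.0172 -0.9996]]
```

View pics/top24.png

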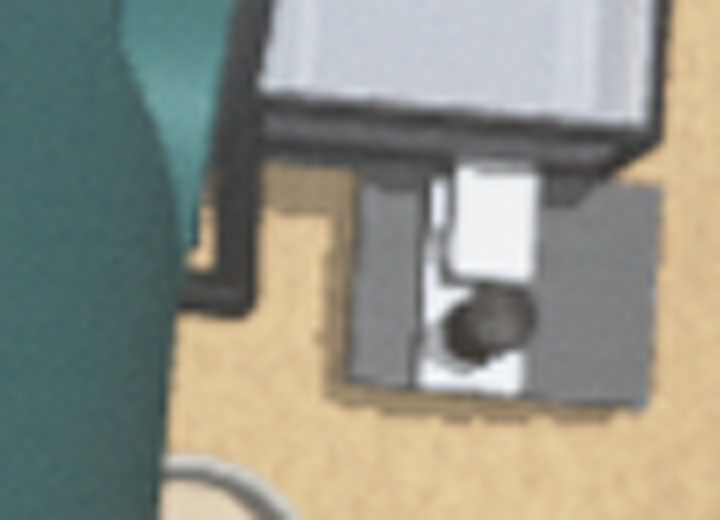

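View pics/side24.png

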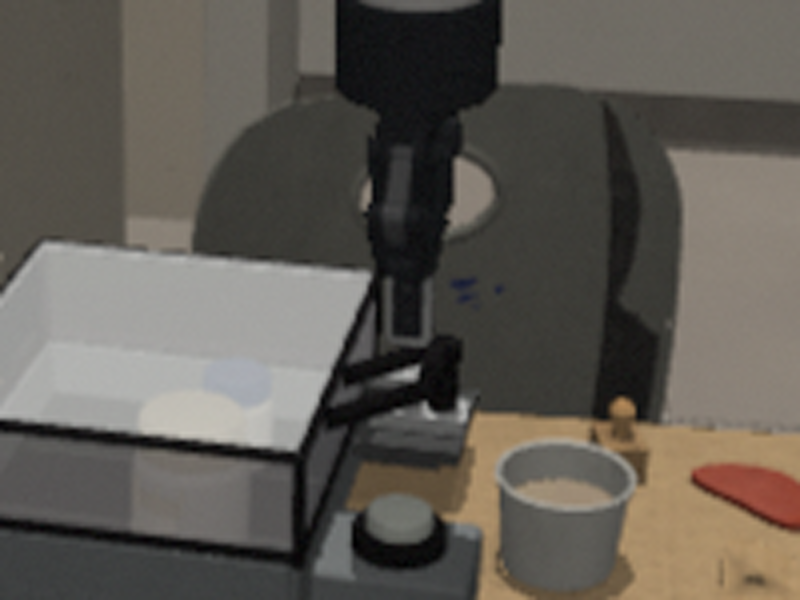

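```bash
python3 -c "
from workcell import *
print(sense()['joint_positions'])"; python3 -m pendant '[[0,-1,2,0,-10],[0,-2,3,0,-20],[0,-2,3,0,-30],[0,-2,3,-20,-40],[0,-2,3,-40,-45],[0,-2,3,-60,-45],[0,-2,3,-75,-45],[0,-2,3,-75,-45]]' 30; python3 - <<'E'
from shk import *
np.set_printoptions(precision=4,suppress=True)
snap('side','side25',(240,130,400,250),5);print(sense()['tcp_pos'],sense()['ee_rot'],sense()['joint_positions'])
E
```

```text
[ 26.38139195  11.77343889 -12.67766444 124.0746606    5.22412996
  45.7899112  -85.36529241]
time: 49.65
tcp_pos: [0.3955, -0.1443, 0.1115]
ee_rot: [[0.633, -0.773, -0.031], [-0.773, -0.634, 0.009], [-0.026, 0.019, -0.999]]
ft_force: [-0.6, -0.8, -0.3]
opening: -0.0001
[ 0.3961 -0.1444  0.1122] [[ 0.6335 -0.7732 -0.0297]
 [-0.7733 -0.6339  0.0081]
 [-0.0251  0.0178 -0.9995]] [  20.6534   19.3021   -5.9344  127.3382    3.3764   35.2676 -128.4321]
```

View pics/side25.png

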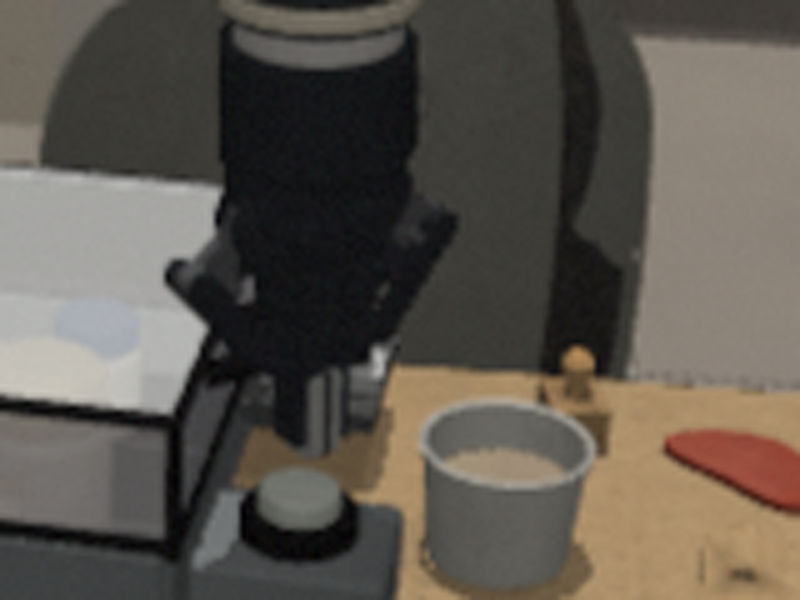

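```bash
python3 - <<'E'
from shk import *
np.set_printoptions(precision=4,suppress=True)
for P in[(.3955,-.1445,.090),(.3955,-.1445,.064),(.399,-.147,.064),(.399,-.147,.068)]:
    print(P,(proj('side25',P)-[240,130])*5)
crop('side25','c7',(275,205,325,245),14)
crop('top24','c8',(255,215,315,265),12)
E
```

```text
(0.3955, -0.1445, 0.09) [305.2278 442.2649]
(0.3955, -0.1445, 0.064) [302.158  498.0898]
(0.399, -0.147, 0.064) [293.9205 494.3187]
(0.399, -0.147, 0.068) [294.3722 485.8277]
```

View pics/c7.png

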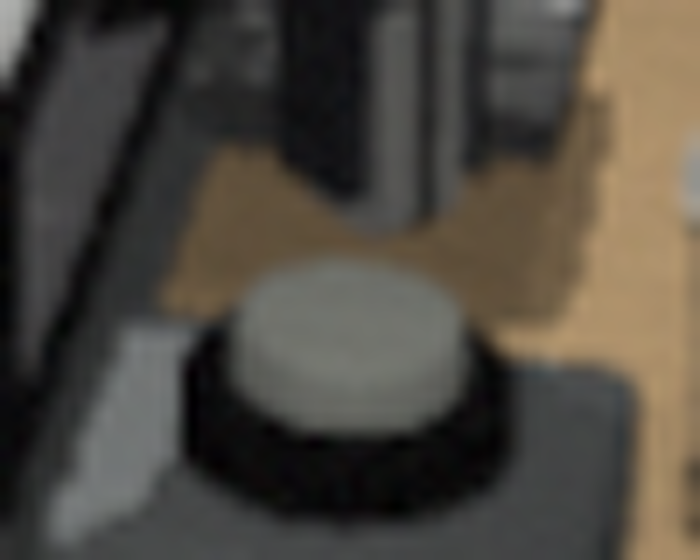

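```bash
python3 -m pendant '[[0,1,0,-3,0],[0,1,0,-6,0],[0,1,0,-9,0],[0,1,0,-12,0],[0,1,0,-15,0],[0,1,0,-17,0],[0,1,0,-17,0],[0,1,0,-17,0]]' 30
```

```text
time: 50.7
tcp_pos: [0.3971, -0.1444, 0.0952]
ee_rot: [[0.634, -0.773, -0.03], [-0.773, -0.634, 0.008], [-0.025, 0.018, -1.0]]
ft_force: [-0.9, 0.4, 0.6]
opening: -0.0004
```

```bash
python3 -m pendant '[[0,0,0,-2,0],[0,0,0,-3.5,0],[0,0,0,-5,0],[0,0,0,-6.5,0],[0,0,0,-8,0],[0,0,0,-8,0],[0,0,0,-8,0],[0,0,0,-8,0]]' 30
```

```text
time: 51.7
tcp_pos: [0.3974, -0.1444, 0.088]
ee_rot: [[0.634, -0.773, -0.029], [-0.773, -0.634, 0.008], [-0.025, 0.018, -1.0]]
ft_force: [-1.5, 1.3, 14.0]
opening: -0.0002
```

```bash
python3 -m pendant '[[0,0,0,-1,0],[0,0,0,-2,0],[0,0,0,-3,0],[0,0,0,-3,0],[0,0,0,-3,0],[0,0,0,-3,0],[0,0,0,-3,0],[0,0,0,-3,0]]' 30; python3 - <<'E'
from shk import *
snap('side','side26',(275,205,325,245),14)
E
```

```text
time: 52.7
tcp_pos: [0.3975, -0.1445, 0.0875]
ee_rot: [[0.634, -0.773, -0.029], [-0.773, -0.634, 0.007], [-0.024, 0.018, -1.0]]
ft_force: [-9.5, 2.2, 37.3]
opening: 0.0002
```

View pics/side26.png

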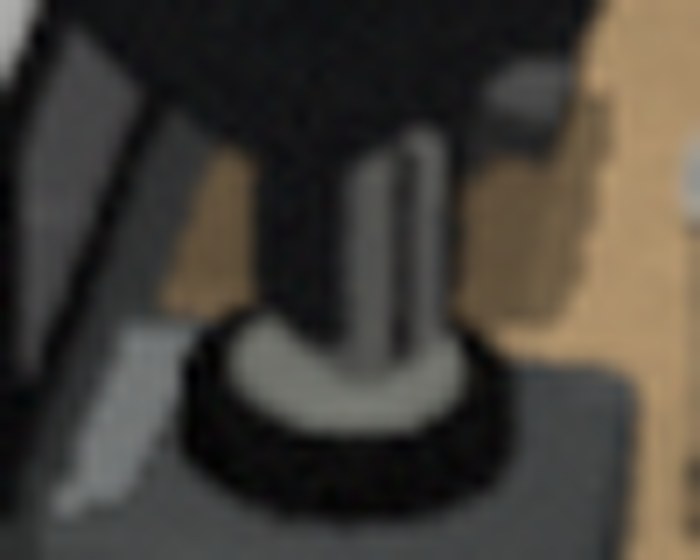

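```bash
python3 -m pendant '[[0,0,0,3,0],[0,0,0,8,0],[0,0,0,15,0],[0,0,0,30,0],[0,0,0,55,0],[0,0,0,85,0],[0,0,0,115,0],[0,0,0,130,0]]' 30; python3 -m pendant '[[0,5,40,20,0],[0,10,80,30,0],[0,15,120,30,0],[0,20,160,30,0],[0,20,190,30,0],[0,20,210,30,0],[0,20,210,30,0],[0,20,210,30,0]]';python3 - <<'E'
from shk import *
snap('side','side27',scale=1.4);snap('top','top27',scale=1.4);crop('side27','c9',(220,170,360,260),5.5);s=sense();print(s['tcp_pos'],s['ft_force'])
E
```

```text
time: 53.75
tcp_pos: [0.398, -0.1446, 0.2187]
ee_rot: [[0.634, -0.773, -0.028], [-0.773, -0.634, 0.007], [-0.023, 0.017, -1.0]]
ft_force: [-0.6, -0.2, -0.1]
opening: -0.0001
time: 54.75
tcp_pos: [0.4178, 0.0644, 0.2483]
ee_rot: [[0.633, -0.774, -0.028], [-0.774, -0.633, 0.006], [-0.023, 0.018, -1.0]]
ft_force: [0.0, -0.4, -0.3]
opening: -0.0
[0.41790523 0.06427519 0.24849568] [-0.01610495 -0.05809525 -0.12957305]
```

View pics/c9.png

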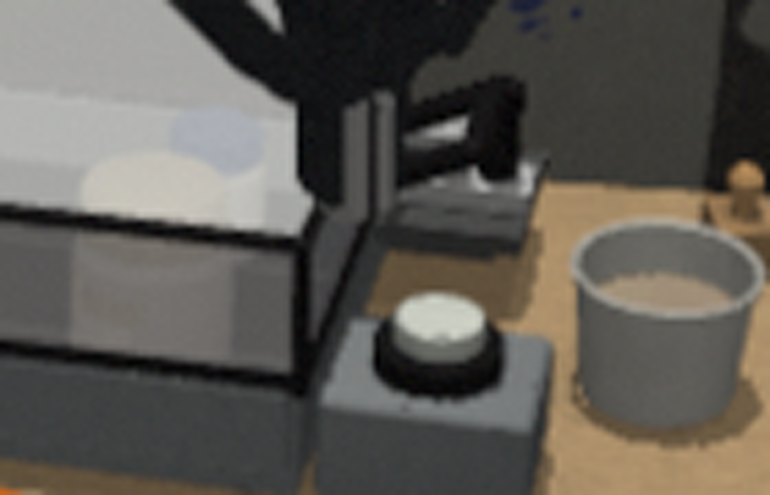

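View pics/top27.png

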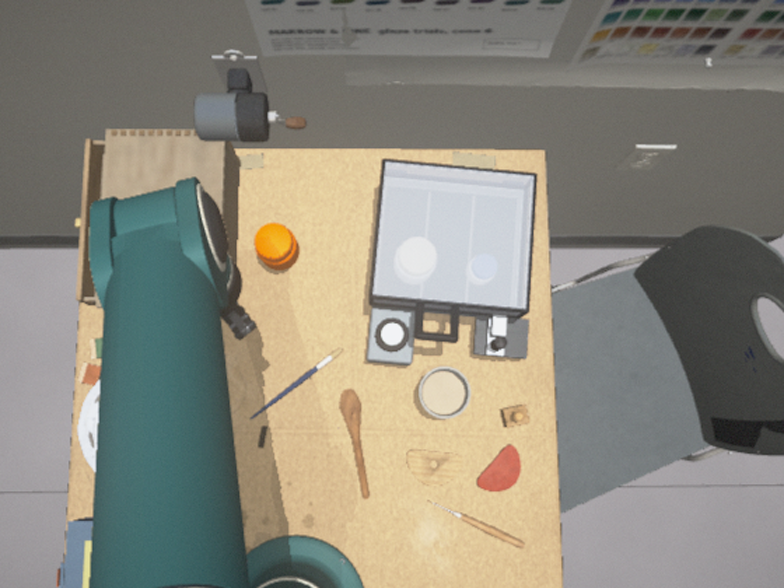

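The button has sprung back up. The hood is shut and the catch knob is home at (499,343). The tub is at (443,393) and the stamp at (515,416), both unmoved. Both jars are upright in the tray.

```bash
python3 -c "
from workcell import *
print(close_job())"
```

```text
the job is handed in; nothing more can be done
None
```

I loaded both glaze jars on the table, cream and blue, into the shaker, closed and locked it, and pressed the start button. The rust jar was absent, and I left the orange cream-shaped jar alone as the lookalike. I handed the job in at about 55 s, and no verdict is reported.

The order was:
1. Slid the catch clear to its stop.
2. Raised the hood to about 72° (1.26 rad).
3. Stood each jar in the tray.
4. Lowered the hood until it stopped.
5. Slid the catch home until it stopped.
6. Pressed the button down until it bottomed and released it.

**Last checks:**
- **Jars:** both stand upright in the tray in the side and top pictures.
- **Hood:** its edges are back where they were in the first pictures.
- **Catch:** the knob is within about 1 mm of its starting place.
- **Button:** it is up again.
- **Bystanders:** the tub and the stamp have not moved, and the robot is touching nothing.

**Forces and small disagreements:**
- **Hood:** pressing it shut reached about 42 N at the wrist, through the fingers on the handle.
- **Button:** pressing it reached about 37 N at the wrist. It showed no further travel at that force.
- **Catch:** the hand moved only 25 mm when releasing it, because closing the fingers had most likely already shifted the knob about 5 mm. The top picture showed it at the end of its plate, and sliding it back took about 30 mm.
- **Jar widths:** both jars gripped 3–5 mm narrower than the listed widths.

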